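# Prise open the stir-bar box and hold it tipped

### The job

Prise up the clear hinged lid of the grey stir-bar box with the spatula, working the blade in at the notch in the middle of the front rim, swing the lid up to upright or past it, and lay the spatula flat on the bench, clear of the box. Then take the box by its rim and tilt it well over, where it stands, towards its front right corner (the near right-hand one as the robot sees it) until all four loose stir bars have slid together into that corner, and finish while still holding the box tilted like that, in the fingers and propped on nothing but the bench, so that I can pick the bars out with forceps. Start the lid with the blade and not with the fingers, and leave everything else on the bench where it is.

Things in the scene. Friction and masses are not known exactly. Their poses are not given: they have to be found in the camera images.
- box: Grey plastic stir-bar box, loose, 0.36 kg plus lid 0.09 kg: outside 150 (x) x 200 (y) x 60 mm high, inside 130 x 180, floor 4 mm thick. Origin: centre of its underside; x points to its back (hinge side, away from the robot), y to its left as the robot sees it, z up. Below the rim band the outside steps in by 6 mm: the underside measures 138 x 188 mm.
- rim_left (a point): Middle of the top of the box's left rim (x 0, y +95, z 60 mm of the box; axes the box's). The upper 26 mm of all four walls is a solid band 10 mm thick with upright inner and outer faces, which can be pinched from above.
- notch (a point): Middle of the notch in the box's front rim: a gap 64 mm wide (along y) and 10 mm high (z 50 to 60 mm of the box) cut right through the 10 mm rim, closed above by the lid. This point lies in the outer front face, half-way up the gap; its axes are the box's.
- lid (a joint): Angle of the box's clear, flat lid (150 x 200 x 4 mm, 0.09 kg, lying on the rim, edges flush with it): 0 shut, 1.57 upright, 2.0 fully back at its stop. The hinge runs along the top of the back rim; it is stiff (0.11 N m of friction), so the lid stays where it is left. Lifting it at the notch takes about 1.5 N.
- hinge (a point): Middle of the lid's hinge line, on the underside of the lid: x = +75 mm, z = 60 mm of the box.
- corner (a point): The inner front right corner of the box where the bars must gather, 6 mm above the inner floor: x = -65, y = -90, z = 10 mm of the box. Its axes are the box's.
- back_left (a point): The opposite lower outer corner of the box: x = +69, y = +94, z = 0 mm of the box.
- bar0_mid (a point): Centre of one of the four identical white PTFE-coated stir bars lying loose on the box's inner floor: round bar 12 mm thick and 30 mm long with round ends, 12 g, slippery on the smooth box (friction about 0.2), long axis = its x.
- bar1_mid (a point): Centre of one of the four identical white PTFE-coated stir bars lying loose on the box's inner floor: round bar 12 mm thick and 30 mm long with round ends, 12 g, slippery on the smooth box (friction about 0.2), long axis = its x.
- bar2_mid (a point): Centre of one of the four identical white PTFE-coated stir bars lying loose on the box's inner floor: round bar 12 mm thick and 30 mm long with round ends, 12 g, slippery on the smooth box (friction about 0.2), long axis = its x.
- bar3_mid (a point): Centre of one of the four identical white PTFE-coated stir bars lying loose on the box's inner floor: round bar 12 mm thick and 30 mm long with round ends, 12 g, slippery on the smooth box (friction about 0.2), long axis = its x.
- spatula: Spatula, loose on the bench, 70 g: wooden grip 105 mm long, 14 wide, 16 high and, in line with it, a flat steel blade 105 mm long, 20 wide, 2 thick, half-way up the grip (z = 8 mm). Origin: on its underside where grip and blade meet; x points along the blade to its tip, z up. It and the forceps may change sides of the box.
- spatula_grip (a point): Point to hold the spatula: on the axis of its wooden grip, half-way up (8 mm above its underside), 30 mm behind where grip and blade meet and near its balance point.
- spatula_tip (a point): Front end of the spatula's blade, 135 mm ahead of the grip point and level with it.
- forceps: Steel forceps, 180 mm long, 20 mm wide, 10 mm high, lying on the bench; origin near their middle, x towards the points. Bystander.
- comb_long: Ivory gel comb, 165 mm long, lying flat, 14 mm high; origin in the middle of its spine. Bystander.
- comb_short: Ivory gel comb, 100 mm long, lying flat, 14 mm high; origin in the middle of its spine. Bystander.
- cast_tray: Ivory gel casting tray 170 x 142 x 28 mm; origin at the centre of its underside. Bystander.
- microtube: Small clear plastic tube 45 mm long, 13 mm thick, lying on the bench; origin near its cap. Bystander.
- vial: Small amber jar, diameter 32 mm, 55 mm tall; origin at the centre of its foot. Bystander.
Not all that is in view belongs to the job. Of the things shaped like the spatula, the wooden one is meant.

How it is judged:
On the way, in this order (a step that is already met when the one before it is completed fails the run):
1. the lid is raised (0.08 to 0.8 rad) by the spatula's blade, no finger on it (value of joint lid between 0.08 and 0.8 rad and contact force between lid and spatula above 0.2 N and contact force between the fingers and lid below 0.2 N), for 0.1 s.
2. the lid stands open (over 1.4 rad) and the spatula lies on the bench, let go and clear of the box (value of joint lid above 1.4 rad and height (world z) of spatula_grip below 0.02 m and height (world z) of spatula_tip below 0.025 m and contact force between the fingers and spatula below 0.1 N and contact force between box and spatula below 0.2 N), for 0.2 s.
At the end, for the whole second after the job is handed in: Box held still in the fingers (over 2 N), tilted 15 to 60 degrees, back left corner over 40 mm up, touching no bystander, front right corner within 120 mm of its start and every bar's middle within 80 mm of it; lid open (over 1.2 rad); spatula on the bench, let go, clear of the box (distance between each of bar0_mid, bar1_mid, bar2_mid, bar3_mid and corner below 0.08 m and angle between box's own z axis and vertical between 0.26 and 1.05 rad and height (world z) of back_left above 0.04 m and contact force between the fingers and box above 2 N and linear speed of box below 0.02 m/s and angular speed of box below 0.1 rad/s and contact force between box and forceps below 0.3 N and contact force between box and comb_long below 0.3 N and contact force between box and comb_short below 0.3 N and contact force between box and cast_tray below 0.3 N and contact force between box and microtube below 0.3 N and contact force between box and vial below 0.3 N and distance of corner from where it was at the start of the episode below 0.12 m and value of joint lid above 1.2 rad and height (world z) of spatula_grip below 0.02 m and height (world z) of spatula_tip below 0.025 m and contact force between the fingers and spatula below 0.1 N and contact force between box and spatula below 0.2 N); the arm keeps its last pose, push and grip.
It fails at once if fingers or arm touch the lid before the blade has raised it (value of joint lid below 0.08 rad and contact force between any of the fingers, the arm and lid above 0.5 N).
It fails at once if a bystander is moved more than 30 mm (distance of any of forceps, comb_long, comb_short, cast_tray, microtube, vial from where it was at the start of the episode above 0.03 m).
It also fails if it takes over 72 s, if anything falls off the work surface, if the arm or the gripper's body presses on something with over 40 N, if the wrist force passes 120 N, or if a joint passes its speed limit or range.

### The arm

A 6-joint arm with a two-finger parallel gripper is mounted at the origin on the work surface. World frame = base frame: x ahead of the robot, y to its left, z up, the work surface at z = 0. Lengths are in m, angles in rad, forces in N, time in s.
With the tool pointing down it reaches from about 0.35 to 0.775 m from the base axis. Payload 5.5 kg.
Tool frame: the origin (TCP) lies at the very end of the fingers, on their centre line; the grasp point (between the pads) lies hold_point_z behind it (hold_point_z is the distance from the TCP to the grasp point, in m); x points along the fingers, y is the direction in which the jaws open and shut, and the axes are right-handed (so a half turn about x gives the same grasp; the last joint's range is limited). The gripper opens to 85 mm and grips with 20 to 120 N. Pads are 22 mm wide; open, the fingers measure 114 mm over their backs; the gripper's body (76 mm by 85 mm) begins 54 mm behind the grasp point. The pads swing forward as they close: fully open they stand 13 mm farther back than shut.
Start: joints at [-1.248, 0.313, 0.046, 1.304, 0, 1.431], TCP at [0.257, -0.515, 0.195] pointing down, gripper open.
Joint ranges: [-2.76, 2.76], [-0.86, 1.69], [-1.03, 1.26], [-2.2, 2.34], [-1.47, 1.5], [-3.14, 3.14]. Speed limits (rad/s): [2.57, 2.57, 3.14, 3.14, 3.14, 3.14].

### API

Orientations are given as a unit quaternion [w, x, y, z].
In Python, from workcell import * gives the robot as it stands. The module is installed in compiled form; this text tells all that it offers.
- The arm moves only by the tool step_arm, never from a script. Its argument "targets" is a list of rows, each a list of 3 entries, a list of its own where there are three numbers: the turn, a rotation vector about the tool's x, y, z in degrees, then the shift along the tool's x, y, z in cm, then the finger opening in cm, from 0 to 8.54. A call has exactly 10 rows; each row shifts and turns the commanded pose from where the row before left it, along the tool's axes as they then stand; what a row does not reach is not made up. A row lasts 1/10 s, in which the tool goes at most 50 mm and 8.59 degrees, less where a joint would pass 70% of its speed; a pose out of reach is approached as far as the arm can. A call with a gripper value outside its range is refused whole. The fingers move at their own pace and stop on an object; "force" is the grip in N (left out, the last holds). Time passes only in rows, so rows that do not move let the fingers close, or fill a call up. It gives the time, the measured TCP pose, the force and the opening at its end, in the units of the state.
- get_state(): the state, without advancing time (a new reading comes with each control period).
- read_camera(name): name is "side" or "top"; returns the picture (420x560x3 uint8, red, green, blue); there is no depth.
- camera_model(name): a dict with "fx", "fy", "cx", "cy" (pixels), "xyz" and "rotation" of the camera in the world. Camera axes: x right, y down, z forward; pixel columns grow to the right and rows downward; lengths in m; the calibration is good to about 2 mm. A picture is of the moment at which its call begins. camera_model takes no time and is no camera call.
- hand_in(): hands the job in, once; it reports no verdict.
Trained networks look in the newest picture that a camera, given by its name, has taken for a name from the list of things; names that differ only in an ending like _2 or _b are one class to them, and where a whole thing is asked for, a point or a joint stands for the part that bears it (a point fixed in the world has none). Each returns a list of dicts, best first, with "p" (0 to 1); they miss things now and then, are a little off and sometimes report something else, mostly with a low value. They report only what shows in the picture. A call takes as long as a camera call. They do not tell look-alikes from the thing itself.
- find_in(camera, label): "extent" ([left, top, width, height] in pixels, round what is visible of it).
- silhouettes(camera, label): "mask" (420x560 bool, what is visible of it) and "extent" ([left, top, width, height] in pixels, round what is visible of it).
The state is a dict: "clock": time; "joint_pos": joint angles; "qvel": joint speeds; "tau": joint torques, N m; "tcp_pos": TCP position; "orientation": TCP orientation; "wrist_force": force on the tool from outside, world axes, zero at the start; "ft_torque": the same for the moment, N m; "finger_gap": finger opening in m.
Only numpy, scipy, OpenCV 4.12 (cv2) and the standard library are available. Lean on these libraries where they do the work, as an engineer would, in place of code of your own. Each camera call takes 0.05 s, during which the arm holds its last target.

## Working session

There is one attempt and no reset: what is moved stays moved. The work goes in short steps, Python scripts to look and compute and a tool call to move; the robot and the scene stay as the last step left them, time stands still between calls to the robot, and variables do not carry over. Pictures are saved under pics/ and viewed, and the job is handed in when it is done.

Besides the shell and the picture viewer there is one more tool, called after "Call:" as name([rows], argument=value, ...), one row to a line, values as JSON. step_arm: Moves the arm, as the interface text tells. Its arguments: {"type":"object","properties":{"targets":{"type":"array","items":{"type":"array"}},"force":{"type":"number"}},"required":["targets"]}

```bash
mkdir -p pics; ls; python3 - <<'E'
from workcell import *
import cv2
print(get_state())
for n in ("top","side"):
    im=read_camera(n); cv2.imwrite(f"pics/{n}0.png",im[:,:,::-1]); print(n,camera_model(n))
E
```

```text
pics
{'clock': 0.0, 'joint_pos': array([-1.24757506e+00,  3.13967968e-01,  4.49787680e-02,  1.30357731e+00,
       -7.75647848e-06,  1.43120582e+00]), 'qvel': array([-0.0004629 , -0.00047151, -0.00087706, -0.00163936,  0.000828  ,
       -0.00218917]), 'tau': array([-1.44128691e-03, -4.80617917e+01,  2.98536980e+01,  1.91555510e-02,
       -5.94718076e-04,  6.13749009e-06]), 'tcp_pos': array([ 0.25653073, -0.51397295,  0.19452728]), 'orientation': array([-0.1615492 , -0.68819841, -0.16279513,  0.68831864]), 'wrist_force': array([ 0.08632158, -0.03123209,  0.52849371]), 'ft_torque': array([ 0.04599867,  0.0076009 , -0.00352268]), 'finger_gap': 0.08555454267897565}
top {'fx': 424.3473842906551, 'fy': 424.3473842906551, 'cx': 277.71244128124886, 'cy': 204.09823278086355, 'xyz': array([0.24946761, 0.10070367, 1.32072772]), 'rotation': array([-0.06878319,  0.71352258, -0.69410984,  0.06607525])}
side {'fx': 413.54246141671814, 'fy': 413.54246141671814, 'cx': 283.3724216942076, 'cy': 209.1529431346514, 'xyz': array([ 0.30523163, -0.88024409,  0.69890078]), 'rotation': array([-0.48085848,  0.87070466, -0.09185223,  0.04702843])}
```

View pics/top0.png

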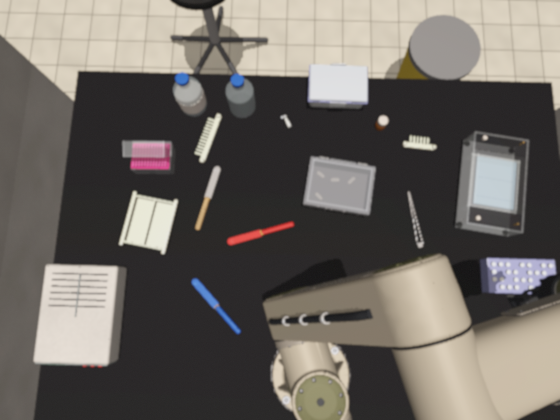

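View pics/side0.png

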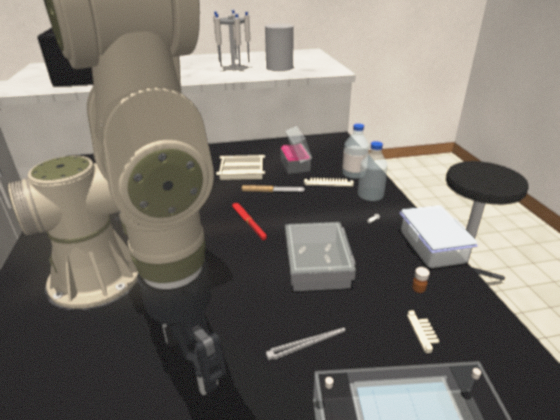

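The box is the grey one at top (340,185). Three things are shaped like the spatula: wooden/steel at (208,198), red at (260,233) and blue at (216,305). The wooden one fits the description. I'll enlarge that area to confirm.

```bash
cat > h.py <<'E'
from workcell import *
import numpy as np, cv2
from scipy.spatial.transform import Rotation as R
def q2R(q): return R.from_quat([q[1],q[2],q[3],q[0]]).as_matrix()
def px2w(cam,u,v,z):
    m=camera_model(cam); d=q2R(m["rotation"])@np.array([(u-m["cx"])/m["fx"],(v-m["cy"])/m["fy"],1.])
    o=np.array(m["xyz"]); return o+d*(z-o[2])/d[2]
def w2px(cam,p):
    m=camera_model(cam); c=q2R(m["rotation"]).T@(np.array(p)-m["xyz"])
    return np.array([m["fx"]*c[0]/c[2]+m["cx"],m["fy"]*c[1]/c[2]+m["cy"]])
def crop(src,dst,x0,y0,w,h,s):
    im=cv2.imread(src)[y0:y0+h,x0:x0+w]; cv2.imwrite(dst,cv2.resize(im,None,fx=s,fy=s,interpolation=cv2.INTER_CUBIC))
E
python3 - <<'E'
from h import *
crop("pics/top0.png","pics/tbox.png",295,145,90,75,8)
crop("pics/top0.png","pics/tspat.png",180,155,60,80,7)
crop("pics/side0.png","pics/sbox.png",275,215,90,80,8)
crop("pics/side0.png","pics/sspat.png",230,170,90,50,8)
for uv in [(204,226),(215,168)]: print(px2w("top",*uv,0.008))
for uv in [(242,188),(304,190)]: print(px2w("side",*uv,0.008))
st=get_state(); print(q2R(st["orientation"]))
for l in ["box","spatula"]:
  for c in ("top","side"):
    print(l,c,[(d["p"],d["extent"]) for d in silhouettes(c,l)])
E
```

```text
[0.42731454 0.33729585 0.008     ]
[0.61545583 0.31342661 0.008     ]
[0.41565305 0.35676293 0.008     ]
[0.6188534  0.29758721 0.008     ]
[[-5.18659781e-04  4.46472124e-01 -8.94797392e-01]
 [ 1.56718491e-03 -8.94796051e-01 -4.46472363e-01]
 [-9.99998637e-01 -1.63388023e-03 -2.35609653e-04]]
box top [(0.87, [303.0, 158.2, 72.4, 56.8])]
box side [(0.73, [284.3, 221.0, 73.1, 70.1])]
spatula top [(0.92, [190.9, 280.7, 49.8, 53.3]), (0.66, [225.3, 224.5, 67.2, 20.0]), (0.6, [196.4, 169.5, 20.6, 60.8]), (0.44, [374.8, 115.5, 14.0, 14.7])]
spatula side [(0.66, [236.0, 204.8, 27.4, 35.8]), (0.6, [245.2, 184.6, 56.8, 8.8])]
```

View pics/tbox.png

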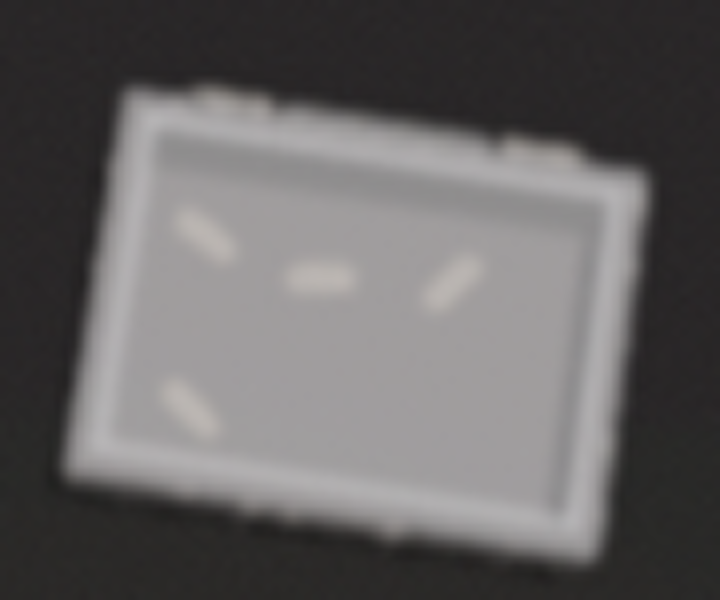

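View pics/tspat.png

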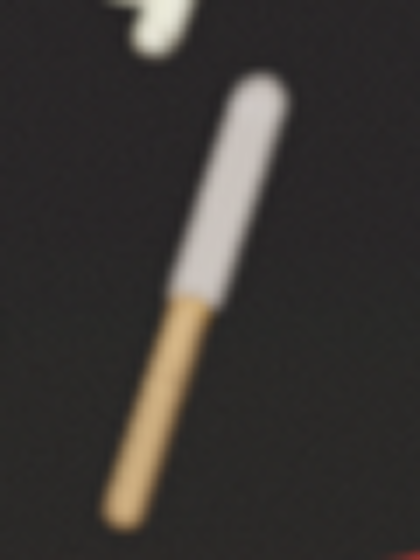

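View pics/sbox.png

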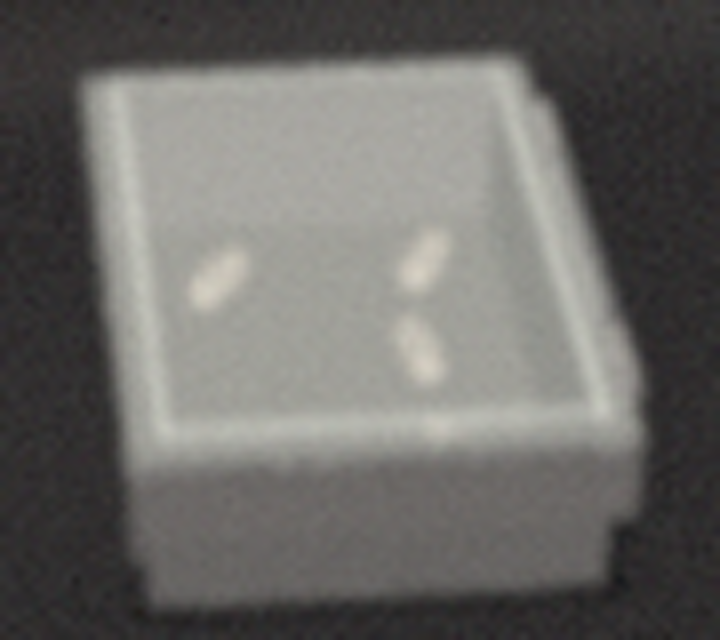

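View pics/sspat.png

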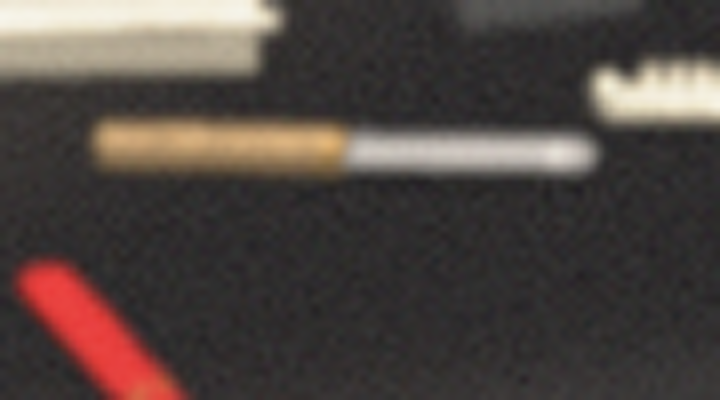

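```bash
python3 - <<'E'
from h import *
from scipy.optimize import least_squares
t=lambda x,y,ox,oy,s:((x-s/2+.5)/s+ox+0.5-0.5+0*s,(y-s/2+.5)/s+oy)
def px(p,ox,oy,s): return ((p[0]+.5)/s-.5+ox,(p[1]+.5)/s-.5+oy)
T=[px(p,295,145,8) for p in [(124,90),(652,170),(598,565),(64,480)]]
S=[px(p,275,215,8) for p in [(80,75),(520,52),(645,430),(130,465)]] # FL, BL, BR, FR
W=0.075;H=0.1
loc={'BL':(W,H),'BR':(W,-H),'FR':(-W,-H),'FL':(-W,H)}
def corners(x,order):
    c,s=np.cos(x[2]),np.sin(x[2]); return [np.array([x[0]+c*a-s*b,x[1]+s*a+c*b,0.063]) for a,b in (loc[k] for k in order)]
def res(x,tw=1,sw=1):
    r=[tw*(w2px("top",p)-q) for p,q in zip(corners(x,['BL','BR','FR','FL']),T)]
    r+=[sw*(w2px("side",p)-q) for p,q in zip(corners(x,['FL','BL','BR','FR']),S)]
    return np.ravel(r)
for a in [(1,1),(1,0),(0,1)]:
    f=least_squares(res,[.55,0,0],args=a); print(a,f.x,np.degrees(f.x[2])); print(np.round(f.fun,1))
for n,t,s in [("butt",(124,525),(93,147)),("joint",(193,300),(347,150)),("tip",(263,77),(598,155))]:
    print(n,px2w("top",*px(t,180,155,7),.008),px2w("side",*px(s,230,170,8),.008))
E
```

```text
(1, 1) [ 0.55696119 -0.07662245 -0.13423818] -7.691280928518061
[ 0.3  0.8 -1.3  0.8 -0.4 -1.   0.5 -0.9  0.1  0.2 -0.5  0.5 -0.2  0.9
  0.3 -0.1]
(1, 0) [ 0.55662794 -0.07734118 -0.13467828] -7.7164968513148064
[ 0.5  0.8 -1.   0.9 -0.2 -0.9  0.7 -0.8  0.   0.  -0.   0.  -0.   0.
  0.   0. ]
(0, 1) [ 0.55745375 -0.07530706 -0.13396559] -7.675662898730198
[-0.   0.  -0.   0.  -0.  -0.   0.  -0.   0.2 -0.1 -0.5  0.3 -0.2  0.5
  0.4 -0.5]
butt [0.41553259 0.35752923 0.008     ] [0.41299283 0.35779899 0.008     ]
joint [0.5185519  0.33288856 0.008     ] [0.51844606 0.33175163 0.008     ]
tip [0.62370188 0.30700395 0.008     ] [0.62168778 0.30443863 0.008     ]
```

The wooden-grip, steel-blade one at top (208,198) is the spatula. The grip is tan and the blade shiny grey, while the red and blue ones are coloured all over. Both cameras agree within 2–3 mm on the joint at (0.5185, 0.3325) and the 210 mm length. The box is at (0.557, -0.0765) with yaw -7.7°.

```bash
python3 - <<'E'
import workcell; from h import *
print([n for n in dir(workcell) if not n.startswith('_')])
print(getattr(workcell,'hold_point_z',None))
for l in ["comb_long","comb_short","forceps","cast_tray","microtube","vial"]:
  r=find_in("top",l)
  for d in r[:3]:
    e=d["extent"]; print(l,d["p"],np.round(e),px2w("top",e[0],e[1]+e[3],.01).round(3)[:2],px2w("top",e[0]+e[2],e[1],.01).round(3)[:2])
print("red",px2w("top",230,240,.01),px2w("top",293,224,.01))
E
```

```text
['MotionError', 'camera_model', 'find_in', 'get_state', 'hand_in', 'hold_point_z', 'read_camera', 'silhouettes']
0.0187
comb_long 0.85 [199. 113.  21.  52.] [0.625 0.366] [0.802 0.307]
comb_short 0.49 [399. 137.  37.  16.] [ 0.681 -0.277] [ 0.739 -0.4  ]
forceps 0.57 [407. 196.  14.  50.] [ 0.382 -0.293] [ 0.54  -0.341]
cast_tray 0.76 [119. 194.  60.  60.] [0.333 0.594] [0.528 0.422]
microtube 0.59 [304. 156.  70.  60.] [0.466 0.026] [ 0.667 -0.194]
microtube 0.21 [196. 168.  20.  66.] [0.403 0.36 ] [0.615 0.309]
vial 0.64 [197. 168.  23.  62.] [0.412 0.358] [0.615 0.296]
red [0.38560766 0.25380603 0.01      ] [0.44096208 0.05989447 0.01      ]
```

```bash
cat >> h.py <<'E'
MODE="pre"
def plan(segs,start=None,grip=None):
    """segs: list of (pos,R3,n,grip)"""
    st=get_state()
    p,Rm=(np.array(st["tcp_pos"]),q2R(st["orientation"])) if start is None else start
    rows=[]
    for (pt,Rt,n,g) in segs:
        p0,R0=p.copy(),Rm.copy(); rv=R.from_matrix(R0.T@Rt).as_rotvec()
        for i in range(1,n+1):
            f=i/n; pd=p0+(np.array(pt)-p0)*f; Rd=R0@R.from_rotvec(rv*f).as_matrix()
            t=np.round(np.degrees(R.from_matrix(Rm.T@Rd).as_rotvec()),1)+0.
            Rn=Rm@R.from_rotvec(np.radians(t)).as_matrix()
            A=Rm if MODE=="pre" else Rn
            s=np.round(A.T@(pd-p)*100,2)+0.
            p=p+A@s/100; Rm=Rn
            rows.append([t.tolist(),s.tolist(),g])
    for i in range(0,len(rows),10):
        print("[",",\n".join(str(r).replace(" ","") for r in rows[i:i+10]),"]")
    print("end",p.round(4), "maxturn",max(np.linalg.norm(r[0]) for r in rows),"maxshift",max(np.linalg.norm(r[1]) for r in rows))
    return p,Rm
def down(yaw_deg):
    a=np.radians(yaw_deg); z=np.array([np.cos(a),np.sin(a),0]); x=np.array([0,0,-1.]); return np.column_stack([x,np.cross(z,x),z])
def say():
    st=get_state(); print(st["clock"],st["tcp_pos"].round(4),"\n",q2R(st["orientation"]).round(4),st["wrist_force"].round(2),st["finger_gap"].round(4),st["joint_pos"].round(3))
E
python3 - <<'E'
from h import *
plan([([0.489,.340,.12],down(-14),20,8.5)])
E
```

```text
[ [[-7.0,0.0,0.0],[0.38,-3.3,-2.95],8.5],
[[-6.9,0.0,0.0],[0.37,-2.93,-3.33],8.5],
[[-7.0,0.0,0.0],[0.38,-2.5,-3.65],8.5],
[[-7.0,0.0,0.0],[0.38,-2.03,-3.93],8.5],
[[-7.0,0.0,0.0],[0.37,-1.54,-4.15],8.5],
[[-6.9,0.0,0.0],[0.38,-1.03,-4.31],8.5],
[[-7.0,0.0,0.0],[0.38,-0.5,-4.4],8.5],
[[-7.0,0.0,0.0],[0.37,0.04,-4.43],8.5],
[[-7.0,0.0,0.0],[0.38,0.58,-4.39],8.5],
[[-6.9,0.0,0.0],[0.38,1.11,-4.28],8.5] ]
[ [[-7.0,0.0,0.0],[0.37,1.62,-4.12],8.5],
[[-7.0,0.0,0.0],[0.38,2.11,-3.9],8.5],
[[-7.0,0.0,0.0],[0.38,2.56,-3.61],8.5],
[[-6.9,0.0,0.0],[0.38,2.99,-3.27],8.5],
[[-7.0,0.0,0.0],[0.37,3.36,-2.88],8.5],
[[-7.0,0.0,0.0],[0.38,3.68,-2.46],8.5],
[[-7.0,0.0,0.0],[0.38,3.96,-1.98],8.5],
[[-6.9,0.0,0.0],[0.37,4.17,-1.5],8.5],
[[-7.0,0.0,0.0],[0.38,4.32,-0.97],8.5],
[[-7.0,0.0,0.0],[0.38,4.4,-0.45],8.5] ]
end [0.489 0.34  0.12 ] maxturn 7.0 maxshift 4.450921252954269
```

Call:
step_arm([
  [[-7, 0, 0], [0.4, -3.3, -2.95], 8.5],
  [[-7, 0, 0], [0.4, -2.9, -3.3], 8.5],
  [[-7, 0, 0], [0.4, -2.5, -3.65], 8.5],
  [[-7, 0, 0], [0.4, -2, -3.95], 8.5],
  [[-7, 0, 0], [0.4, -1.5, -4.15], 8.5],
  [[-7, 0, 0], [0.4, -1, -4.3], 8.5],
  [[-7, 0, 0], [0.4, -0.5, -4.4], 8.5],
  [[-7, 0, 0], [0.4, 0, -4.4], 8.5],
  [[-7, 0, 0], [0.4, 0.6, -4.4], 8.5],
  [[-7, 0, 0], [0.4, 1.1, -4.3], 8.5],
], force=60)

```text
clock: 1.6
tcp_pos: [0.3727, -0.0863, 0.1556]
orientation: [0.529, 0.47, 0.528, -0.469]
wrist_force: [1.2, 0.0, 0.3]
finger_gap: 0.0852
```

```bash
python3 - <<'E'
from h import *
say()
S=[[-3.3,-2.95],[-2.9,-3.3],[-2.5,-3.65],[-2,-3.95],[-1.5,-4.15],[-1,-4.3],[-.5,-4.4],[0,-4.4],[.6,-4.4],[1.1,-4.3]]
for m in ("pre","post"):
    p=np.array([.25653,-.51397,.1945]); Rm=q2R([-0.1615492 , -0.68819841, -0.16279513,  0.68831864])
    for s in S:
        Rn=Rm@R.from_rotvec(np.radians([-7,0,0])).as_matrix(); p=p+(Rm if m=="pre" else Rn)@np.array([.4,*s])/100; Rm=Rn
    print(m,p)
plan([([0.489,.340,.12],down(-14),10,8.5)])
E
```

```text
Traceback (most recent call last):
  File "h.py", line 36, in say
    st=get_state(); print(st["clock"],st["tcp_pos"].round(4),"\n",q2R(st["orientation"]).round(4),st["wrist_force"].round(2),st["finger_gap"].round(4),st["joint_pos"].round(3))
                                                                                                                             ^^^^^^^^^^^^^^^^^^^^^^
AttributeError: 'float' object has no attribute 'round'
```

```bash
sed -i 's/st\["finger_gap"\].round(4)/round(st["finger_gap"],4)/' h.py; python3 - <<'E'
from h import *
say()
S=[[-3.3,-2.95],[-2.9,-3.3],[-2.5,-3.65],[-2,-3.95],[-1.5,-4.15],[-1,-4.3],[-.5,-4.4],[0,-4.4],[.6,-4.4],[1.1,-4.3]]
for m in ("pre","post"):
    p=np.array([.25653,-.51397,.1945]); Rm=q2R([-0.1615492 , -0.68819841, -0.16279513,  0.68831864])
    for s in S:
        Rn=Rm@R.from_rotvec(np.radians([-7,0,0])).as_matrix(); p=p+(Rm if m=="pre" else Rn)@np.array([.4,*s])/100; Rm=Rn
    print(m,p)
plan([([0.489,.340,.12],down(-14),10,8.5)])
E
```

```text
1.6 [ 0.3727 -0.0863  0.1556] 
 [[ 1.30e-03  9.93e-01  1.18e-01]
 [-6.00e-04  1.18e-01 -9.93e-01]
 [-1.00e+00  1.20e-03  8.00e-04]] [1.25 0.05 0.28] 0.0852 [-0.438 -0.043 -0.47   1.142 -0.     1.014]
pre [ 0.37220102 -0.08725806  0.15514924]
post [ 0.31934367 -0.07633875  0.15519765]
[ [[-6.9,0.0,0.0],[0.36,1.66,-4.1],8.5],
[[-6.9,0.0,0.0],[0.35,2.13,-3.87],8.5],
[[-7.0,0.0,0.0],[0.36,2.59,-3.58],8.5],
[[-6.9,0.0,0.0],[0.35,3.0,-3.24],8.5],
[[-6.9,0.0,0.0],[0.36,3.37,-2.86],8.5],
[[-6.9,0.1,0.0],[0.35,3.69,-2.43],8.5],
[[-7.0,0.0,0.0],[0.36,3.96,-1.97],8.5],
[[-6.9,0.0,0.0],[0.36,4.17,-1.47],8.5],
[[-6.9,0.0,0.0],[0.36,4.31,-0.96],8.5],
[[-6.9,0.0,0.0],[0.36,4.4,-0.44],8.5] ]
end [0.489 0.34  0.12 ] maxturn 7.0 maxshift 4.437927444201854
```

"Pre" is confirmed: shifts go along the axes as they stand at the start of the row. Continuing.

Call:
step_arm([
  [[-7, 0, 0], [0.4, 1.7, -4.1], 8.5],
  [[-6.9, 0, 0], [0.4, 2.1, -3.9], 8.5],
  [[-7, 0, 0], [0.4, 2.6, -3.6], 8.5],
  [[-6.9, 0, 0], [0.4, 3, -3.2], 8.5],
  [[-6.9, 0, 0], [0.3, 3.4, -2.9], 8.5],
  [[-6.9, 0, 0], [0.3, 3.7, -2.4], 8.5],
  [[-7, 0, 0], [0.3, 4, -2], 8.5],
  [[-6.9, 0, 0], [0.3, 4.2, -1.5], 8.5],
  [[-6.9, 0, 0], [0.3, 4.3, -0.9], 8.5],
  [[-6.9, 0, 0], [0.3, 4.4, -0.4], 8.5],
])

```text
clock: 2.6
tcp_pos: [0.4915, 0.341, 0.1213]
orientation: [0.702, 0.085, 0.702, -0.085]
wrist_force: [1.2, -0.8, -0.1]
finger_gap: 0.0852
```

```bash
python3 - <<'E'
from h import *
say()
im=read_camera("top"); cv2.imwrite("pics/t1.png",im[:,:,::-1]); crop("pics/t1.png","pics/t1c.png",160,140,100,110,6)
plan([([0.489,.3398,.04],down(-14),5,4.0),([0.489,.3398,.004],down(-14),5,4.0)])
E
```

```text
2.6 [0.4915 0.341  0.1213] 
 [[ 5.000e-04  2.398e-01  9.708e-01]
 [-0.000e+00  9.708e-01 -2.398e-01]
 [-1.000e+00  1.000e-04  5.000e-04]] [ 1.21 -0.83 -0.05] 0.0852 [ 0.473  0.387 -0.031  1.152 -0.     0.715]
[ [[0.1,0.0,-0.1],[1.6,-0.17,-0.05],4.0],
[[0.1,0.0,0.0],[1.6,-0.16,-0.05],4.0],
[[0.2,0.0,-0.1],[1.6,-0.16,-0.06],4.0],
[[0.1,0.0,0.0],[1.61,-0.16,-0.05],4.0],
[[0.1,0.0,-0.1],[1.6,-0.16,-0.05],4.0],
[[0.0,0.0,0.0],[0.72,0.0,0.0],4.0],
[[0.0,0.0,0.0],[0.72,0.0,0.0],4.0],
[[0.0,0.0,0.0],[0.72,0.0,0.0],4.0],
[[0.0,0.0,0.0],[0.72,0.0,0.0],4.0],
[[0.0,0.0,0.0],[0.72,0.0,0.0],4.0] ]
end [0.489  0.3398 0.004 ] maxturn 0.223606797749979 maxshift 1.6187031846512194
```

View pics/t1c.png

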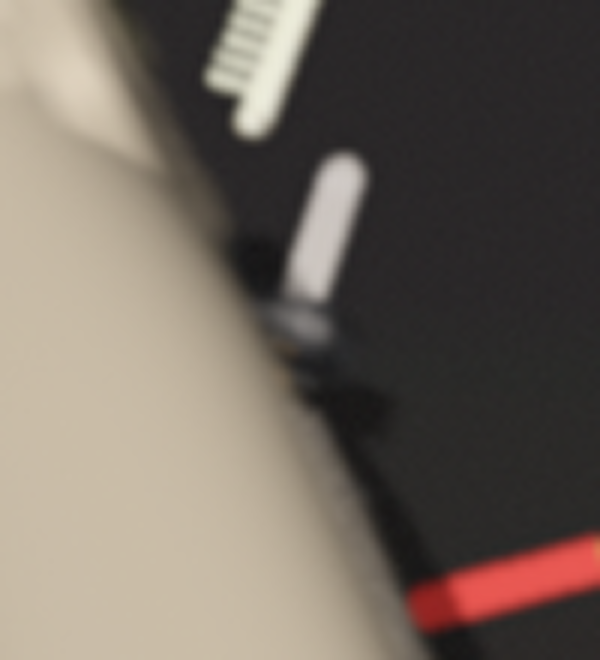

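The crop shows the gripper over the wooden grip, with the blade sticking out ahead to about pixel (217,167). I'll descend.

Call:
step_arm([
  [[0.2, 0, 0], [1.6, -0.1, -0.1], 4],
  [[0, 0, 0], [1.6, -0.1, -0.1], 4],
  [[0, 0, 0], [1.6, -0.1, 0], 4],
  [[0, 0, 0], [1.6, 0, 0], 4],
  [[0, 0, 0], [1.6, 0, 0], 4],
  [[0, 0, 0], [1.2, 0, 0], 4],
  [[0, 0, 0], [1, 0, 0], 4],
  [[0, 0, 0], [0.8, 0, 0], 4],
  [[0, 0, 0], [0.5, 0, 0], 4],
  [[0, 0, 0], [0, 0, 0], 4],
])

```text
clock: 3.65
tcp_pos: [0.4883, 0.3364, 0.0058]
orientation: [0.701, 0.088, 0.702, -0.089]
wrist_force: [0.6, -0.1, 0.0]
finger_gap: 0.0403
```

```bash
python3 - <<'E'
from h import *
say()
E
```

```text
3.65 [0.4883 0.3364 0.0058] 
 [[-7.000e-04  2.485e-01  9.686e-01]
 [-5.000e-04  9.686e-01 -2.485e-01]
 [-1.000e+00 -6.000e-04 -6.000e-04]] [ 0.57 -0.1   0.01] 0.0403 [ 0.468  0.468 -0.209  0.894 -0.     0.719]
```

Call:
step_arm([
  [[0, 0, 0], [0.2, 0.3, 0], 4],
  [[0, 0, 0], [0, 0, 0], 2],
  [[0, 0, 0], [0, 0, 0], 0],
  [[0, 0, 0], [0, 0, 0], 0],
  [[0, 0, 0], [0, 0, 0], 0],
  [[0, 0, 0], [0, 0, 0], 0],
  [[0, 0, 0], [0, 0, 0], 0],
  [[0, 0, 0], [-1, 0, 0], 0],
  [[0, 0, 0], [-1.5, 0, 0], 0],
  [[0, 0, 0], [-2, 0, 0], 0],
], force=90)

```text
clock: 4.65
tcp_pos: [0.4887, 0.3392, 0.0497]
orientation: [0.701, 0.088, 0.702, -0.089]
wrist_force: [0.5, -0.1, 0.7]
finger_gap: -0.0003
```

```bash
python3 - <<'E'
from h import *
say()
for c in ("top","side"):
    im=read_camera(c); cv2.imwrite(f"pics/{c}2.png",im[:,:,::-1])
crop("pics/side2.png","pics/s2c.png",200,120,130,100,6)
crop("pics/top2.png","pics/t2c.png",160,140,100,110,5)
E
```

```text
4.65 [0.4887 0.3392 0.0497] 
 [[-1.400e-03  2.484e-01  9.687e-01]
 [-8.000e-04  9.687e-01 -2.484e-01]
 [-1.000e+00 -1.200e-03 -1.200e-03]] [ 0.54 -0.1   0.68] -0.0003 [ 0.472  0.432 -0.147  0.993 -0.     0.723]
```

View pics/s2c.png

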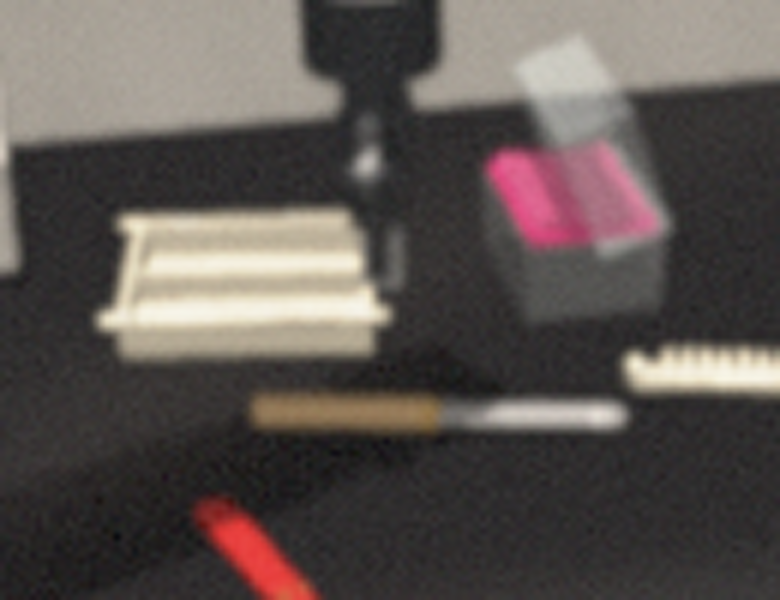

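View pics/t2c.png

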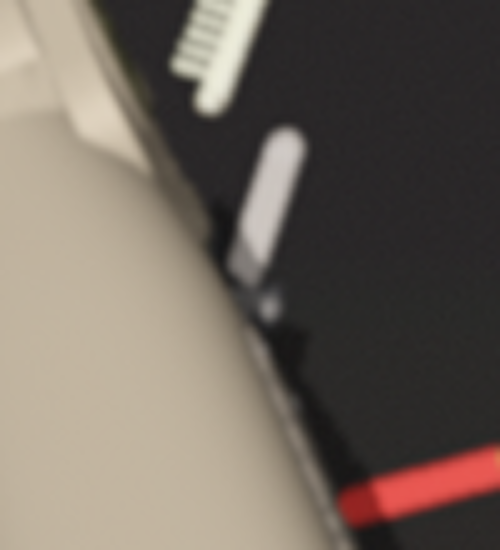

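The grasp missed: the fingers are fully shut and the spatula lies where it was (side view, butt at (242,188), tip at (305,189)). Perhaps the lift came before the fingers had closed. I'll go down again, close, and check before lifting.

Call:
step_arm([
  [[0, 0, 0], [0, 0, 0], 4],
  [[0, 0, 0], [0, 0, 0], 4],
  [[0, 0, 0], [0, 0, 0], 4],
  [[0, 0, 0], [0, 0, 0], 4],
  [[0, 0, 0], [0, 0, 0], 4],
  [[0, 0, 0], [1, 0, 0], 4],
  [[0, 0, 0], [1.5, 0, 0], 4],
  [[0, 0, 0], [1.5, 0, 0], 4],
  [[0, 0, 0], [0.6, 0, 0], 4],
  [[0, 0, 0], [0, 0, 0], 4],
])

```text
clock: 5.75
tcp_pos: [0.4882, 0.3389, 0.0018]
orientation: [0.701, 0.088, 0.702, -0.089]
wrist_force: [-1.0, -0.5, -1.0]
finger_gap: 0.0402
```

```bash
python3 - <<'E'
from h import *
say()
for c in ("top","side"):
    im=read_camera(c); cv2.imwrite(f"pics/{c}3.png",im[:,:,::-1])
crop("pics/side3.png","pics/s3c.png",220,140,100,70,7)
crop("pics/top3.png","pics/t3c.png",180,150,70,80,7)
print(w2px("side",[.489,.3398,.008]),w2px("side",get_state()["tcp_pos"]))
E
```

```text
5.75 [0.4882 0.3389 0.0018] 
 [[-0.0025  0.2484  0.9687]
 [-0.0014  0.9687 -0.2484]
 [-1.     -0.002  -0.0021]] [-1.   -0.54 -1.05] 0.0402 [ 0.472  0.476 -0.208  0.89  -0.     0.723]
[264.01754502 188.09882728] [264.19974332 189.28668789]
```

View pics/s3c.png

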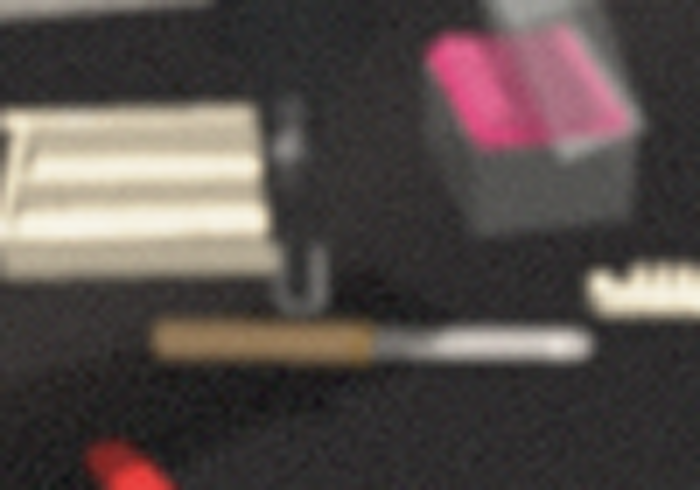

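View pics/t3c.png

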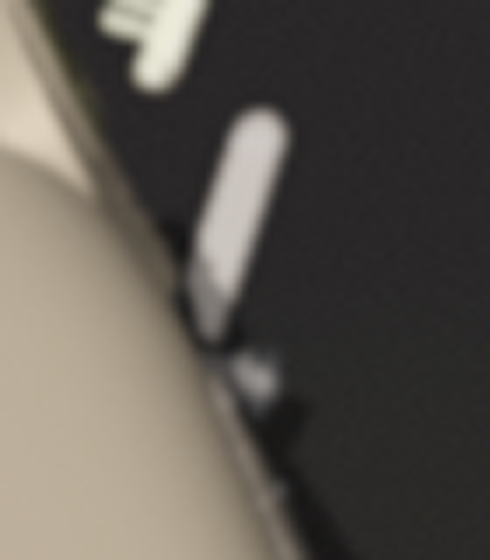

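```bash
python3 - <<'E'
from h import *
st=get_state(); p=st["tcp_pos"]; Rm=q2R(st["orientation"])
for z in (0,.01,.015,.02,.03): print(z,px2w("side",262.4,183.8,z).round(3))
for dx in (0,-.008,-.02,-.04):
  for dy in (-.03,-.02,0,.02,.03):
    q=p+Rm@np.array([dx,dy,0]); print(dx,dy,q.round(3),"side",w2px("side",q).round(1),"top",w2px("top",q).round(1))
E
```

```text
0 [0.491 0.386 0.   ]
0.01 [0.488 0.367 0.01 ]
0.015 [0.487 0.358 0.015]
0.02 [0.485 0.349 0.02 ]
0.03 [0.483 0.331 0.03 ]
0 -0.03 [0.482 0.31  0.003] side [263.5 193.7] top [213.8 209.3]
0 -0.02 [0.484 0.32  0.003] side [263.7 192.2] top [210.8 208.4]
0 0 [0.489 0.34  0.003] side [264.2 189.3] top [204.7 206.7]
0 0.02 [0.494 0.359 0.003] side [264.7 186.4] top [198.7 205. ]
0 0.03 [0.497 0.369 0.003] side [264.9 185. ] top [195.7 204.1]
-0.008 -0.03 [0.482 0.311 0.011] side [263.4 191.6] top [213.4 208.8]
-0.008 -0.02 [0.484 0.32  0.011] side [263.6 190.1] top [210.4 207.9]
-0.008 0 [0.489 0.34  0.011] side [264.1 187.2] top [204.3 206.2]
-0.008 0.02 [0.494 0.359 0.011] side [264.6 184.4] top [198.2 204.5]
-0.008 0.03 [0.497 0.369 0.011] side [264.9 183. ] top [195.2 203.6]
-0.02 -0.03 [0.482 0.311 0.023] side [263.3 188.5] top [212.8 208.1]
-0.02 -0.02 [0.484 0.32  0.023] side [263.5 187. ] top [209.8 207.2]
-0.02 0 [0.489 0.34  0.023] side [264.  184.1] top [203.6 205.5]
-0.02 0.02 [0.494 0.359 0.023] side [264.5 181.3] top [197.5 203.8]
-0.02 0.03 [0.497 0.369 0.023] side [264.7 180. ] top [194.5 202.9]
-0.04 -0.03 [0.482 0.311 0.043] side [263.1 183.2] top [211.8 206.9]
-0.04 -0.02 [0.484 0.32  0.043] side [263.3 181.8] top [208.7 206. ]
-0.04 0 [0.489 0.34  0.043] side [263.8 178.9] top [202.5 204.3]
-0.04 0.02 [0.494 0.359 0.043] side [264.3 176.2] top [196.3 202.5]
-0.04 0.03 [0.497 0.369 0.043] side [264.6 174.8] top [193.2 201.6]
```

```bash
python3 - <<'E'
from h import *
im=cv2.imread("pics/side3.png")[110:215,215:325]
g=np.clip((im/255.)**0.45*255,0,255).astype(np.uint8)
cv2.imwrite("pics/s3g.png",cv2.resize(g,None,fx=7,fy=5.6,interpolation=cv2.INTER_CUBIC))
im=cv2.imread("pics/top3.png")[155:240,175:255]
g=np.clip((im/255.)**0.45*255,0,255).astype(np.uint8)
cv2.imwrite("pics/t3g.png",cv2.resize(g,None,fx=7,fy=7,interpolation=cv2.INTER_CUBIC))
E
```

```text
(no output)
```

View pics/s3g.png

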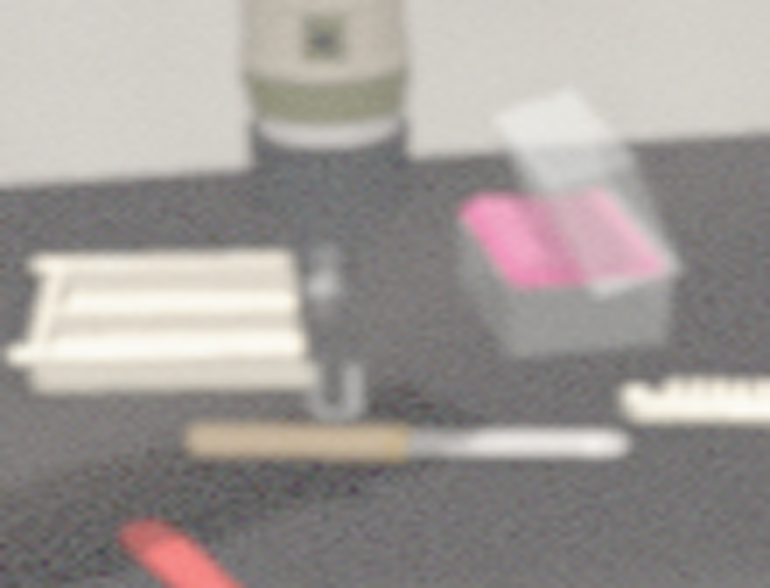

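View pics/t3g.png

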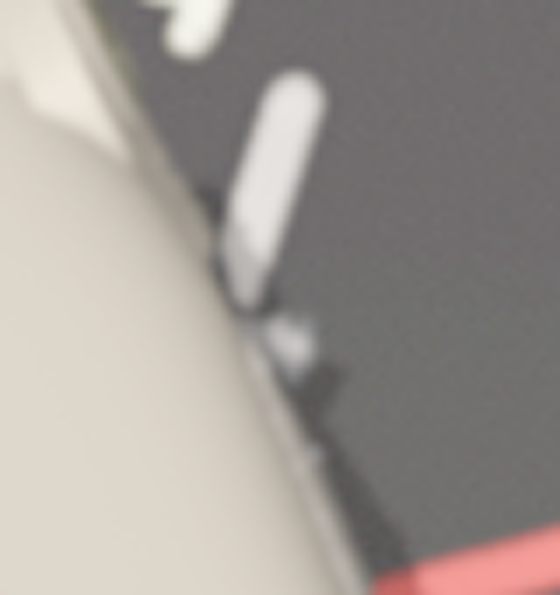

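```bash
python3 - <<'E'
from h import *
p0=np.array([.25653,-.51397,.19453]); R0=q2R([-0.1615492 , -0.68819841, -0.16279513,  0.68831864])
im=cv2.imread("pics/side0.png"); g=np.clip((im/255.)**0.5*255,0,255).astype(np.uint8)
g=g[280:420,130:270]; g=cv2.resize(g,None,fx=4,fy=4,interpolation=cv2.INTER_CUBIC)
for dx,col in ((0,(0,0,255)),(-.013,(0,255,255)),(-.0187,(0,255,0)),(-.0727,(255,0,0))):
  for dy in (-.0425,0,.0425):
    u=w2px("side",p0+R0@np.array([dx,dy,0])); print(dx,dy,u.round(1)); cv2.circle(g,tuple(int(4*a) for a in (u-[130,280])),3,col,-1)
cv2.imwrite("pics/s0g.png",g)
E
```

```text
0 -0.0425 [181.5 365.5]
0 0 [195.7 386.2]
0 0.0425 [211.5 409.2]
-0.013 -0.0425 [180.2 359.5]
-0.013 0 [194.6 380.3]
-0.013 0.0425 [210.5 403.3]
-0.0187 -0.0425 [179.7 356.9]
-0.0187 0 [194.1 377.6]
-0.0187 0.0425 [210.  400.6]
-0.0727 -0.0425 [174.  330.5]
-0.0727 0 [188.9 351. ]
-0.0727 0.0425 [205.5 373.7]
```

View pics/s0g.png

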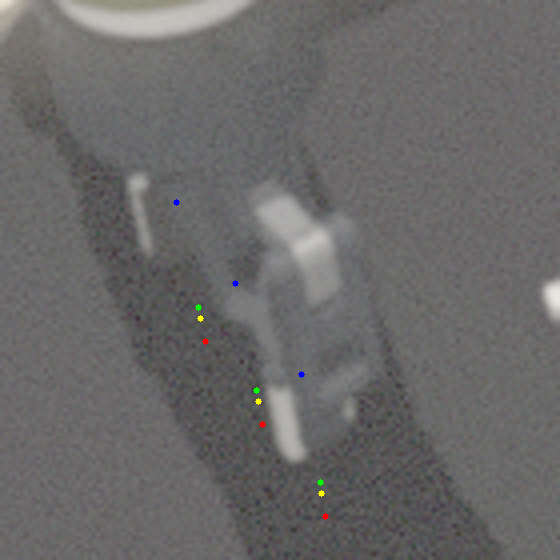

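Call:
step_arm([
  [[0, 0, 0], [0, 0, 0], 3],
  [[0, 0, 0], [0, 0, 0], 2],
  [[0, 0, 0], [0, 0, 0], 1],
  [[0, 0, 0], [0, 0, 0], 0],
  [[0, 0, 0], [0, 0, 0], 0],
  [[0, 0, 0], [0, 0, 0], 0],
  [[0, 0, 0], [0, 0, 0], 0],
  [[0, 0, 0], [0, 0, 0], 0],
  [[0, 0, 0], [0, 0, 0], 0],
  [[0, 0, 0], [0, 0, 0], 0],
])

```text
clock: 6.85
tcp_pos: [0.4894, 0.3395, 0.0033]
orientation: [0.702, 0.088, 0.702, -0.089]
wrist_force: [-0.1, -0.1, -0.0]
finger_gap: 0.0001
```

```bash
python3 - <<'E'
from h import *
say()
for c in ("top","side"):
    im=read_camera(c); cv2.imwrite(f"pics/{c}4.png",im[:,:,::-1])
im=cv2.imread("pics/side4.png")[120:210,220:320]
g=np.clip((im/255.)**0.45*255,0,255).astype(np.uint8)
cv2.imwrite("pics/s4g.png",cv2.resize(g,None,fx=6,fy=6,interpolation=cv2.INTER_CUBIC))
E
```

```text
6.85 [0.4894 0.3395 0.0033] 
 [[ 0.000e+00  2.484e-01  9.687e-01]
 [-1.000e-04  9.687e-01 -2.484e-01]
 [-1.000e+00 -1.000e-04  0.000e+00]] [-0.06 -0.14 -0.04] 0.0001 [ 0.472  0.475 -0.206  0.89  -0.     0.723]
```

View pics/s4g.png

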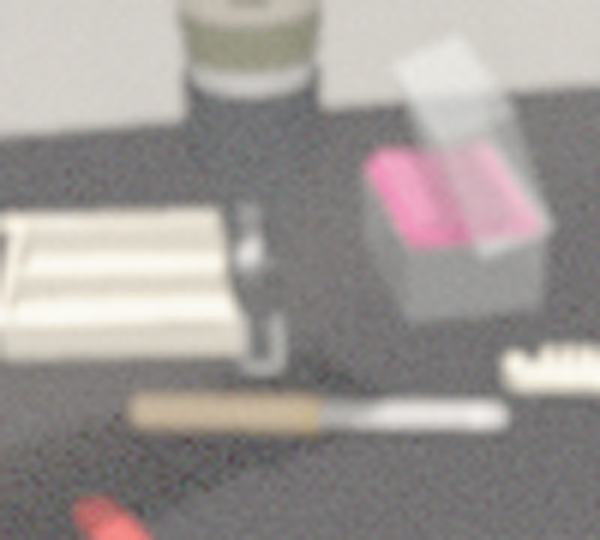

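Both cameras put the fingertips in line with the grip but about 30 mm too high. They shut without touching anything and never hide the grip from view. I'll check this by creeping down while watching the force.

Call:
step_arm([
  [[0, 0, 0], [0, 0, 0], 0],
  [[0, 0, 0], [0.1, 0, 0], 0],
  [[0, 0, 0], [0.1, 0, 0], 0],
  [[0, 0, 0], [0.1, 0, 0], 0],
  [[0, 0, 0], [0.1, 0, 0], 0],
  [[0, 0, 0], [0.1, 0, 0], 0],
  [[0, 0, 0], [0, 0, 0], 0],
  [[0, 0, 0], [0, 0, 0], 0],
  [[0, 0, 0], [0, 0, 0], 0],
  [[0, 0, 0], [0, 0, 0], 0],
])

```text
clock: 7.95
tcp_pos: [0.4894, 0.3395, -0.0016]
orientation: [0.702, 0.089, 0.701, -0.089]
wrist_force: [1.3, 1.5, 0.6]
finger_gap: -0.0
```

```bash
python3 - <<'E'
from h import *
say()
E
```

```text
7.95 [ 0.4894  0.3395 -0.0016] 
 [[ 1.000e-04  2.484e-01  9.687e-01]
 [-0.000e+00  9.687e-01 -2.484e-01]
 [-1.000e+00  0.000e+00  1.000e-04]] [1.32 1.49 0.56] -0.0 [ 0.472  0.48  -0.212  0.879 -0.     0.723]
```

There's no contact at a reading of z = -1.6 mm, so the reported TCP does lie beyond the real fingertips. I'll open the fingers and go down in small steps, checking by picture.

Call:
step_arm([
  [[0, 0, 0], [0, 0, 0], 4],
  [[0, 0, 0], [0, 0, 0], 4],
  [[0, 0, 0], [0, 0, 0], 4],
  [[0, 0, 0], [0.2, 0, 0], 4],
  [[0, 0, 0], [0.3, 0, 0], 4],
  [[0, 0, 0], [0.3, 0, 0], 4],
  [[0, 0, 0], [0.3, 0, 0], 4],
  [[0, 0, 0], [0.3, 0, 0], 4],
  [[0, 0, 0], [0.1, 0, 0], 4],
  [[0, 0, 0], [0, 0, 0], 4],
])

```text
clock: 8.95
tcp_pos: [0.4892, 0.3394, -0.0169]
orientation: [0.701, 0.088, 0.702, -0.089]
wrist_force: [0.5, -1.2, -0.8]
finger_gap: 0.0396
```

```bash
cat >> h.py <<'E'
def snap(c,tag,x0,y0,w,h,s,g=0.45):
    im=read_camera(c)[:,:,::-1]; cv2.imwrite(f"pics/{tag}.png",im); im=im[y0:y0+h,x0:x0+w]
    q=np.clip((im/255.)**g*255,0,255).astype(np.uint8); cv2.imwrite(f"pics/{tag}g.png",cv2.resize(q,None,fx=s,fy=s,interpolation=cv2.INTER_CUBIC))
E
python3 - <<'E'
from h import *
say(); snap("side","s5",225,130,90,80,8)
E
```

```text
8.95 [ 0.4892  0.3394 -0.0169] 
 [[-4.000e-04  2.484e-01  9.687e-01]
 [-3.000e-04  9.687e-01 -2.484e-01]
 [-1.000e+00 -4.000e-04 -3.000e-04]] [ 0.54 -1.24 -0.79] 0.0396 [ 0.472  0.496 -0.228  0.847 -0.     0.723]
```

View pics/s5g.png

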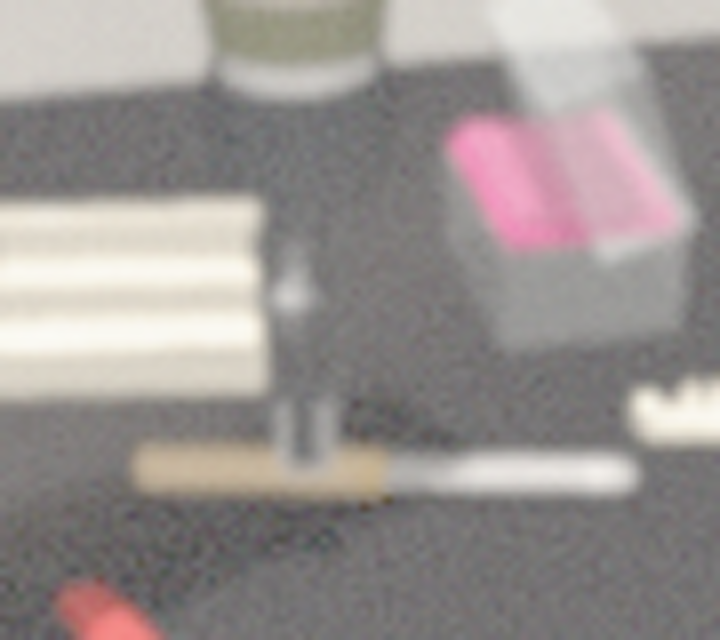

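The near finger now hides the top half of the grip (tip at side pixel (263,188.5), which means about 22 mm high). Another 16 mm is needed.

Call:
step_arm([
  [[0, 0, 0], [0.3, 0, 0], 4],
  [[0, 0, 0], [0.3, 0, 0], 4],
  [[0, 0, 0], [0.3, 0, 0], 4],
  [[0, 0, 0], [0.3, 0, 0], 4],
  [[0, 0, 0], [0.2, 0, 0], 4],
  [[0, 0, 0], [0.1, 0, 0], 4],
  [[0, 0, 0], [0.1, 0, 0], 4],
  [[0, 0, 0], [0, 0, 0], 4],
  [[0, 0, 0], [0, 0, 0], 4],
  [[0, 0, 0], [0, 0, 0], 4],
])

```text
clock: 10.0
tcp_pos: [0.4895, 0.3395, -0.0325]
orientation: [0.702, 0.089, 0.701, -0.089]
wrist_force: [-0.0, 0.1, -0.4]
finger_gap: 0.04
```

```bash
python3 - <<'E'
from h import *
say(); snap("side","s6",225,130,90,80,8)
E
```

```text
10.0 [ 0.4895  0.3395 -0.0325] 
 [[ 3.000e-04  2.484e-01  9.687e-01]
 [ 0.000e+00  9.687e-01 -2.484e-01]
 [-1.000e+00  1.000e-04  2.000e-04]] [-0.02  0.05 -0.39] 0.04 [ 0.472  0.513 -0.244  0.813 -0.     0.723]
```

View pics/s6g.png

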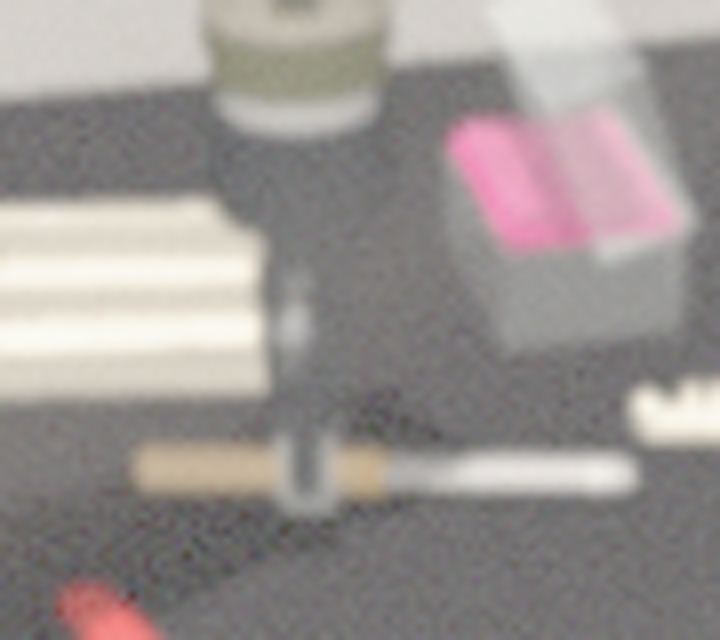

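The fingertip is now level with the bench (row 193.5, about 3 mm high), straddling the grip. I'll raise 2 mm to allow for the swing and close.

Call:
step_arm([
  [[0, 0, 0], [-0.2, 0, 0], 3],
  [[0, 0, 0], [0, 0, 0], 2],
  [[0, 0, 0], [0, 0, 0], 1],
  [[0, 0, 0], [0, 0, 0], 0],
  [[0, 0, 0], [0, 0, 0], 0],
  [[0, 0, 0], [0, 0, 0], 0],
  [[0, 0, 0], [0, 0, 0], 0],
  [[0, 0, 0], [0, 0, 0], 0],
  [[0, 0, 0], [0, 0, 0], 0],
  [[0, 0, 0], [0, 0, 0], 0],
], force=90)

```text
clock: 11.05
tcp_pos: [0.4897, 0.3397, -0.03]
orientation: [0.702, 0.089, 0.701, -0.088]
wrist_force: [-0.3, -0.4, 5.8]
finger_gap: 0.0111
```

```bash
python3 - <<'E'
from h import *
say()
E
```

```text
11.05 [ 0.4897  0.3397 -0.03  ] 
 [[ 9.000e-04  2.484e-01  9.687e-01]
 [ 4.000e-04  9.687e-01 -2.484e-01]
 [-1.000e+00  6.000e-04  8.000e-04]] [-0.28 -0.38  5.84] 0.0111 [ 0.472  0.51  -0.242  0.818 -0.     0.723]
```

Call:
step_arm([
  [[0, 0, 0], [-0.5, 0, 0], 0],
  [[0, 0, 0], [-1, 0, 0], 0],
  [[0, 0, 0], [-1.5, 0, 0], 0],
  [[0, 0, 0], [-2, 0, 0], 0],
  [[0, 0, 0], [-2, 0, 0], 0],
  [[0, 0, 0], [-2, 0, 0], 0],
  [[0, 0, 0], [-1, 0, 0], 0],
  [[0, 0, 0], [0, 0, 0], 0],
  [[0, 0, 0], [0, 0, 0], 0],
  [[0, 0, 0], [0, 0, 0], 0],
])

```text
clock: 12.05
tcp_pos: [0.4885, 0.339, 0.0681]
orientation: [0.701, 0.088, 0.702, -0.089]
wrist_force: [-0.8, -0.5, -1.4]
finger_gap: 0.0112
```

```bash
python3 - <<'E'
from h import *
say(); snap("side","s7",225,110,90,80,8);snap("top","t7",170,140,80,80,7)
E
```

```text
12.05 [0.4885 0.339  0.0681] 
 [[-0.002   0.2485  0.9686]
 [-0.0011  0.9686 -0.2485]
 [-1.     -0.0016 -0.0016]] [-0.84 -0.47 -1.43] 0.0112 [ 0.472  0.418 -0.121  1.034 -0.     0.723]
```

View pics/s7g.png

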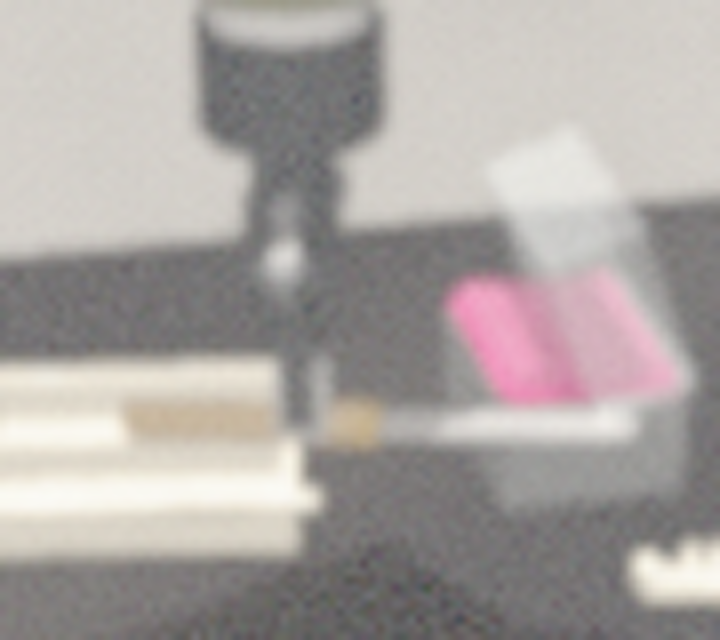

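View pics/t7g.png

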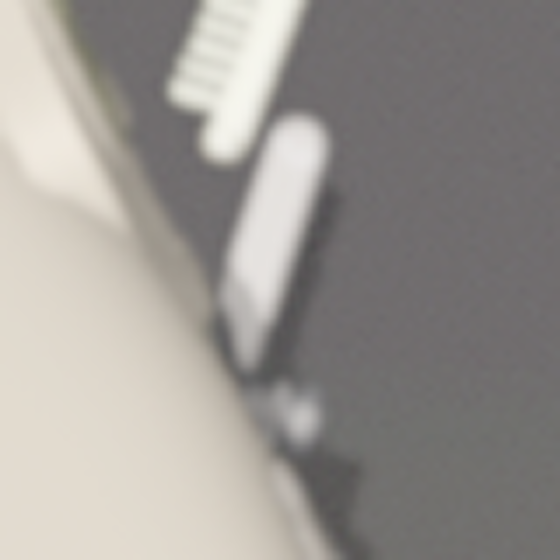

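Lifted level, with the blade tip at side pixel (304.6,162.8). I'll bring it in front of the notch at a yaw of about -30° to stay within reach.

```bash
python3 - <<'E'
from h import *
d=np.array([.9686,-.2485]); g=np.array([.4885,.339]); t=g+.135*d
print("pred tip side",w2px("side",[*t,.106]),"top",w2px("top",[*t,.106]))
c,s=np.cos(np.radians(-7.7)),np.sin(np.radians(-7.7)); B=lambda x,y:np.array([.557,-.0765])+np.array([c*x-s*y,s*x+c*y])
n=B(-.075,0); a=np.radians(-30); D=np.array([np.cos(a),np.sin(a)])
pre=n-(.135+.010)*D; print("notch",n,"pre",pre)
plan([([*pre,.09],down(-30),14,0),([*pre,.035],down(-30),6,0)])
E
```

```text
pred tip side [304.13195514 162.72996926] top [212.9318697 157.8434941]
notch [ 0.48267626 -0.06645104] pre [0.35710258 0.00604896]
[ [[1.1,0.0,0.0],[-0.15,-2.54,-0.32],0],
[[1.1,0.0,0.0],[-0.15,-2.54,-0.27],0],
[[1.1,0.0,0.0],[-0.16,-2.55,-0.22],0],
[[1.2,0.0,0.0],[-0.15,-2.55,-0.17],0],
[[1.1,0.0,0.0],[-0.15,-2.56,-0.12],0],
[[1.1,0.0,0.0],[-0.15,-2.55,-0.07],0],
[[1.1,0.0,0.1],[-0.15,-2.56,-0.02],0],
[[1.1,0.0,0.0],[-0.16,-2.56,0.03],0],
[[1.1,0.0,0.0],[-0.16,-2.55,0.08],0],
[[1.2,-0.1,0.0],[-0.15,-2.56,0.12],0] ]
[ [[1.1,0.0,0.0],[-0.16,-2.55,0.18],0],
[[1.1,0.0,0.0],[-0.15,-2.55,0.23],0],
[[1.1,0.0,0.0],[-0.16,-2.54,0.28],0],
[[1.1,0.0,0.0],[-0.16,-2.53,0.33],0],
[[0.0,0.0,0.0],[0.92,0.0,0.0],0],
[[0.0,0.0,0.0],[0.91,0.0,0.0],0],
[[0.0,0.0,0.0],[0.92,0.0,0.0],0],
[[0.0,0.0,0.0],[0.92,0.0,0.0],0],
[[0.0,0.0,0.0],[0.92,0.0,0.0],0],
[[0.0,0.0,0.0],[0.91,0.0,0.0],0] ]
end [0.3572 0.0061 0.035 ] maxturn 1.2041594578792296 maxshift 2.567196914924915
```

The predicted tip pixel (304.1,162.7) matches the observed one, so the model with blade z = TCP reading + 38 mm holds.

Call:
step_arm([
  [[1.1, 0, 0], [-0.2, -2.55, -0.3], 0],
  [[1.1, 0, 0], [-0.2, -2.55, -0.3], 0],
  [[1.1, 0, 0], [-0.2, -2.55, -0.2], 0],
  [[1.2, 0, 0], [-0.2, -2.55, -0.2], 0],
  [[1.1, 0, 0], [-0.2, -2.55, -0.1], 0],
  [[1.1, 0, 0], [-0.2, -2.55, -0.1], 0],
  [[1.1, 0, 0], [-0.2, -2.55, 0], 0],
  [[1.1, 0, 0], [-0.2, -2.55, 0], 0],
  [[1.1, 0, 0], [-0.2, -2.55, 0.1], 0],
  [[1.2, 0, 0], [-0.2, -2.55, 0.1], 0],
])

```text
clock: 13.15
tcp_pos: [0.3943, 0.101, 0.089]
orientation: [0.689, 0.157, 0.69, -0.157]
wrist_force: [-0.4, -1.5, -0.3]
finger_gap: 0.0113
```

Call:
step_arm([
  [[1.1, 0, 0], [0, -2.55, 0.2], 0],
  [[1.1, 0, 0], [0, -2.55, 0.2], 0],
  [[1.1, 0, 0], [0, -2.55, 0.3], 0],
  [[1.1, 0, 0], [0, -2.55, 0.3], 0],
  [[0, 0, 0], [0.9, 0, 0], 0],
  [[0, 0, 0], [0.9, 0, 0], 0],
  [[0, 0, 0], [0.9, 0, 0], 0],
  [[0, 0, 0], [0.9, 0, 0], 0],
  [[0, 0, 0], [0.9, 0, 0], 0],
  [[0, 0, 0], [0, 0, 0], 0],
])

```text
clock: 14.15
tcp_pos: [0.3562, 0.0074, 0.0429]
orientation: [0.682, 0.182, 0.684, -0.183]
wrist_force: [0.3, -0.0, -0.3]
finger_gap: 0.0111
```

```bash
python3 - <<'E'
from h import *
say(); snap("side","s8",210,190,150,110,5,0.6);snap("top","t8",260,140,130,110,6,0.6)
E
```

```text
14.15 [0.3562 0.0074 0.0429] 
 [[-2.700e-03  4.987e-01  8.668e-01]
 [ 5.000e-04  8.668e-01 -4.987e-01]
 [-1.000e+00 -9.000e-04 -2.600e-03]] [ 0.34 -0.03 -0.28] 0.0111 [-0.206  0.013 -0.719  0.842 -0.     0.316]
```

View pics/s8g.png

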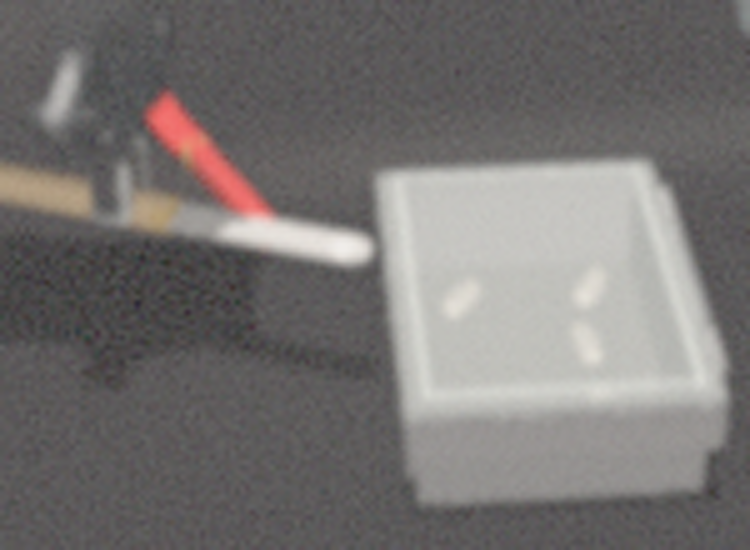

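View pics/t8g.png

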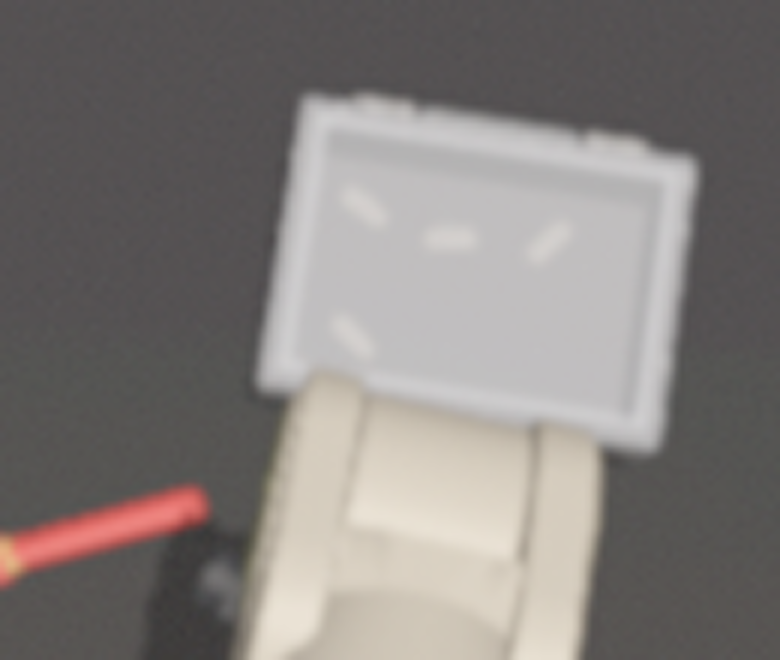

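```bash
python3 - <<'E'
from h import *
st=get_state();p=st["tcp_pos"];Rm=q2R(st["orientation"])
t=p+.135*Rm[:,2]; t[2]=p[2]+.038+.135*Rm[2,2]; print(t,w2px("side",t))
for z in (.045,.055,.065): print(z,"pred tip after descent",w2px("side",[t[0],t[1],z]))
# front-left rim corner etc.
c,s=np.cos(np.radians(-7.7)),np.sin(np.radians(-7.7)); B=lambda x,y,z:np.array([.557+c*x-s*y,-.0765+s*x+c*y,z])
print([w2px("side",B(-.075,y,.064)).round(1) for y in (.1,.032,0,-.032,-.1)])
n=B(-.075,0,0)[:2]; D=np.array([.8668,-.4987])
plan([([*(n-.145*D),.017],down(-30),5,0)])
E
```

```text
[ 0.47407652 -0.06036639  0.08193452] [283.77096772 239.3369202 ]
0.045 pred tip after descent [283.85661992 251.00180897]
0.055 pred tip after descent [283.83374634 247.88667757]
0.065 pred tip after descent [283.81063961 244.73979626]
[array([284.7, 223.8]), array([286.6, 238.5]), array([287.6, 246. ]), array([288.7, 253.9]), array([291.1, 272.2])]
[ [[0.0,0.0,0.0],[0.54,-0.02,0.01],0],
[[0.0,0.0,0.0],[0.54,-0.02,0.01],0],
[[0.0,0.0,0.0],[0.54,-0.02,0.01],0],
[[0.0,0.0,0.0],[0.54,-0.02,0.01],0],
[[0.1,0.0,0.0],[0.55,-0.02,0.01],0] ]
end [0.357  0.0059 0.017 ] maxturn 0.1 maxshift 0.5504543577809154
```

Call:
step_arm([
  [[0, 0, 0], [0.5, 0, 0], 0],
  [[0, 0, 0], [0.5, 0, 0], 0],
  [[0, 0, 0], [0.5, 0, 0], 0],
  [[0, 0, 0], [0.5, 0, 0], 0],
  [[0, 0, 0], [0.4, -0.1, 0], 0],
  [[0, 0, 0], [0, 0, 0], 0],
  [[0, 0, 0], [0, 0, 0], 0],
  [[0, 0, 0], [0, 0, 0], 0],
  [[0, 0, 0], [0, 0, 0], 0],
  [[0, 0, 0], [0, 0, 0], 0],
])

```text
clock: 15.25
tcp_pos: [0.357, 0.0057, 0.0205]
orientation: [0.683, 0.183, 0.683, -0.183]
wrist_force: [-0.6, 0.7, -0.6]
finger_gap: 0.0108
```

```bash
python3 - <<'E'
from h import *
say(); snap("side","s9",220,205,110,80,7,0.6)
E
```

```text
15.25 [0.357  0.0057 0.0205] 
 [[ 4.000e-04  4.997e-01  8.662e-01]
 [-2.000e-04  8.662e-01 -4.997e-01]
 [-1.000e+00  0.000e+00  4.000e-04]] [-0.64  0.68 -0.6 ] 0.0108 [-0.21   0.042 -0.755  0.773 -0.     0.313]
```

View pics/s9g.png

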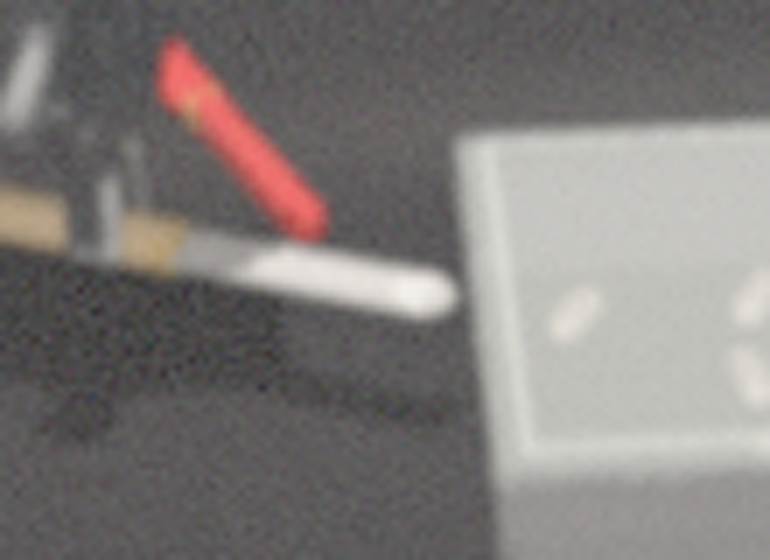

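Tip at side pixel (285,247), matching the model (blade about 58 mm high). I'll lower it 3.5 mm, then slide in.

Call:
step_arm([
  [[0, 0, 0], [0.35, 0, 0], 0],
  [[0, 0, 0], [0, 0, 0], 0],
  [[0, 0, 0], [0, 0, 0.4], 0],
  [[0, 0, 0], [0, 0, 0.4], 0],
  [[0, 0, 0], [0, 0, 0.4], 0],
  [[0, 0, 0], [0, 0, 0.4], 0],
  [[0, 0, 0], [0, 0, 0.4], 0],
  [[0, 0, 0], [0, 0, 0.4], 0],
  [[0, 0, 0], [0, 0, 0], 0],
  [[0, 0, 0], [0, 0, 0], 0],
])

```text
clock: 16.3
tcp_pos: [0.3776, -0.0063, 0.0168]
orientation: [0.683, 0.183, 0.683, -0.183]
wrist_force: [0.4, 0.2, -1.3]
finger_gap: 0.0112
```

```bash
python3 - <<'E'
from h import *
say(); snap("side","s10",220,205,110,80,7,0.6)
E
```

```text
16.3 [ 0.3776 -0.0063  0.0168] 
 [[-3.000e-04  4.999e-01  8.661e-01]
 [-0.000e+00  8.661e-01 -4.999e-01]
 [-1.000e+00 -1.000e-04 -2.000e-04]] [ 0.44  0.2  -1.32] 0.0112 [-0.23   0.087 -0.717  0.767 -0.     0.293]
```

View pics/s10g.png

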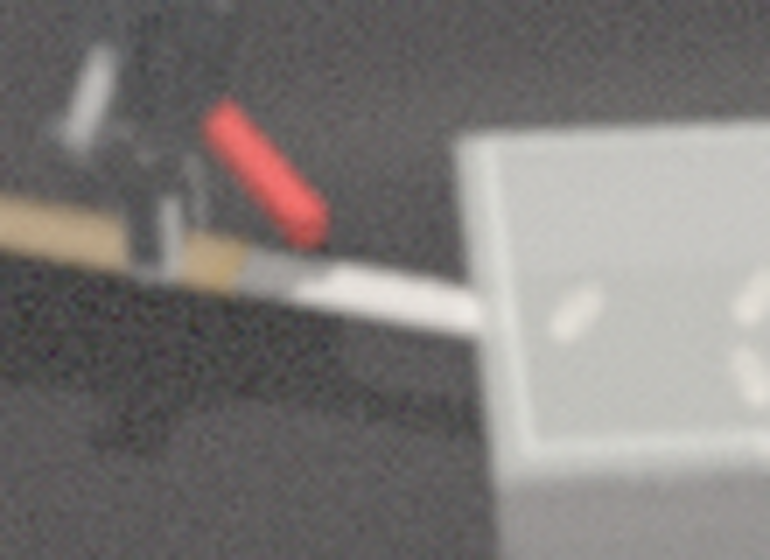

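The blade is inside the notch and the box hasn't moved. I'll push it in further and start lifting.

Call:
step_arm([
  [[0, 0, 0], [0, 0, 0.4], 0],
  [[0, 0, 0], [0, 0, 0.4], 0],
  [[0, 0, 0], [0, 0, 0.4], 0],
  [[0, 0, 0], [0, 0, 0], 0],
  [[0, 0, 0], [-0.4, 0, 0], 0],
  [[0, 0, 0], [-0.5, 0, 0], 0],
  [[0, 0, 0], [-0.6, 0, 0], 0],
  [[0, 0, 0], [-0.6, 0, 0], 0],
  [[0, 0, 0], [-0.6, 0, 0], 0],
  [[0, 0, 0], [0, 0, 0], 0],
])

```text
clock: 17.35
tcp_pos: [0.3884, -0.0122, 0.0448]
orientation: [0.683, 0.183, 0.683, -0.183]
wrist_force: [-0.1, 0.7, -0.9]
finger_gap: 0.0109
```

```bash
python3 - <<'E'
from h import *
say(); snap("side","s11",220,185,150,110,5,0.6)
E
```

```text
17.35 [ 0.3884 -0.0122  0.0448] 
 [[ 1.100e-03  4.997e-01  8.662e-01]
 [-3.000e-04  8.662e-01 -4.997e-01]
 [-1.000e+00  3.000e-04  1.100e-03]] [-0.08  0.75 -0.93] 0.0109 [-0.239  0.069 -0.654  0.847 -0.     0.284]
```

View pics/s11g.png

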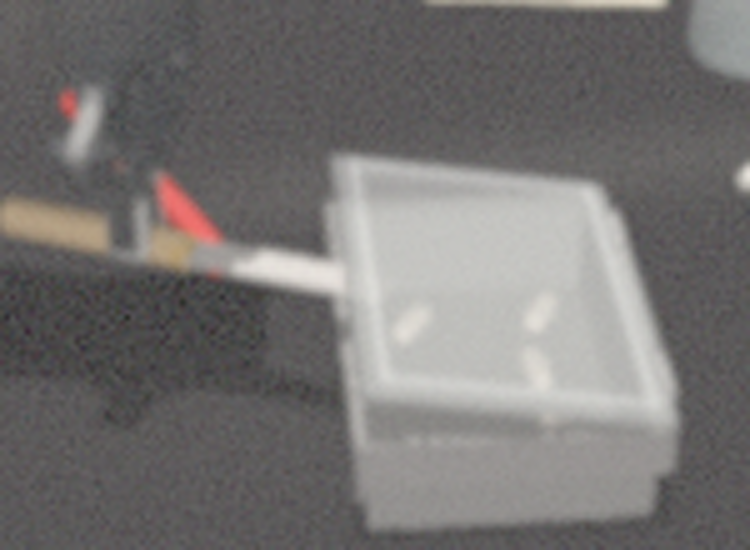

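The lid's front edge is up about 0.18 rad on the blade, no finger near it. Next is to swing it along the arc.

```bash
python3 - <<'E'
from h import *
p=get_state()["tcp_pos"]; Rm=q2R(get_state()["orientation"])
ux=np.array([np.cos(np.radians(-7.7)),np.sin(np.radians(-7.7)),0])
r0=np.array([-.126,.023]); segs=[]
for k in range(1,21):
    th=.18+(1.75-.18)*k/20; r=.128+( .118-.128)*k/20
    q=np.array([-r*np.cos(th),r*np.sin(th)])-r0
    segs.append((p+ux*q[0]+np.array([0,0,q[1]]),Rm,1,0))
plan(segs)
E
```

```text
[ [[0.0,0.0,0.0],[-0.96,0.1,0.25],0],
[[0.0,0.0,0.0],[-0.94,0.13,0.32],0],
[[0.0,0.0,0.0],[-0.91,0.16,0.38],0],
[[0.0,0.0,0.0],[-0.86,0.18,0.45],0],
[[0.0,0.0,0.0],[-0.83,0.21,0.5],0],
[[0.0,0.0,0.0],[-0.77,0.23,0.56],0],
[[0.0,0.0,0.0],[-0.72,0.25,0.62],0],
[[0.0,0.0,0.0],[-0.67,0.27,0.66],0],
[[0.0,0.0,0.0],[-0.61,0.29,0.7],0],
[[0.0,0.0,0.0],[-0.54,0.3,0.75],0] ]
[ [[0.0,0.0,0.0],[-0.47,0.32,0.77],0],
[[0.0,0.0,0.0],[-0.4,0.33,0.81],0],
[[0.0,0.0,0.0],[-0.34,0.34,0.83],0],
[[0.0,0.0,0.0],[-0.26,0.35,0.85],0],
[[0.0,0.0,0.0],[-0.19,0.35,0.86],0],
[[0.0,0.0,0.0],[-0.11,0.36,0.87],0],
[[0.0,0.0,0.0],[-0.04,0.35,0.87],0],
[[0.0,0.0,0.0],[0.03,0.36,0.86],0],
[[0.0,0.0,0.0],[0.11,0.35,0.86],0],
[[0.0,0.0,0.0],[0.18,0.35,0.84],0] ]
end [ 0.534  -0.0319  0.1375] maxturn 0.0 maxshift 1.0014489502715553
```

Call:
step_arm([
  [[0, 0, 0], [-0.95, 0.1, 0.25], 0],
  [[0, 0, 0], [-0.95, 0.15, 0.3], 0],
  [[0, 0, 0], [-0.9, 0.15, 0.4], 0],
  [[0, 0, 0], [-0.85, 0.2, 0.45], 0],
  [[0, 0, 0], [-0.85, 0.2, 0.5], 0],
  [[0, 0, 0], [-0.75, 0.25, 0.55], 0],
  [[0, 0, 0], [-0.7, 0.25, 0.6], 0],
  [[0, 0, 0], [-0.65, 0.25, 0.65], 0],
  [[0, 0, 0], [-0.6, 0.3, 0.7], 0],
  [[0, 0, 0], [-0.55, 0.3, 0.75], 0],
])

```text
clock: 18.4
tcp_pos: [0.4441, -0.0194, 0.1219]
orientation: [0.683, 0.183, 0.683, -0.183]
wrist_force: [-1.9, 0.8, -1.5]
finger_gap: 0.0114
```

```bash
python3 - <<'E'
from h import *
say(); snap("side","s12",220,145,150,150,4,0.6)
E
```

```text
18.4 [ 0.4441 -0.0194  0.1219] 
 [[ 2.000e-04  4.997e-01  8.662e-01]
 [-1.000e-04  8.662e-01 -4.997e-01]
 [-1.000e+00 -0.000e+00  3.000e-04]] [-1.87  0.75 -1.52] 0.0114 [-0.225  0.101 -0.407  1.063 -0.     0.299]
```

View pics/s12g.png

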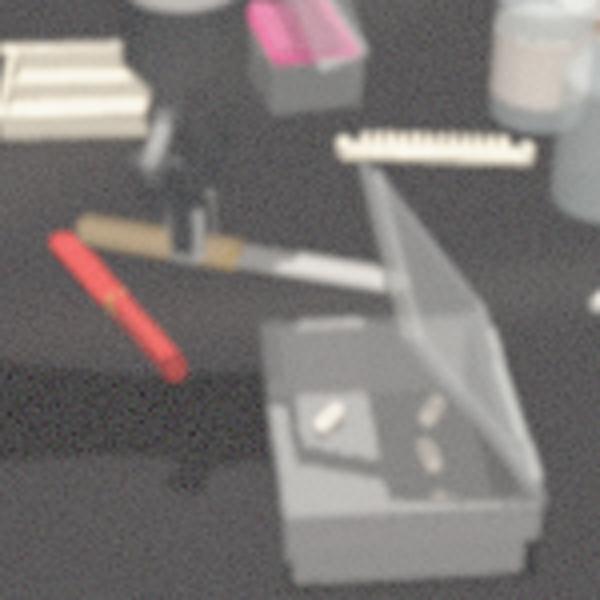

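The lid is open about 55° with the blade against it, as intended. Continuing.

Call:
step_arm([
  [[0, 0, 0], [-0.45, 0.3, 0.75], 0],
  [[0, 0, 0], [-0.4, 0.35, 0.8], 0],
  [[0, 0, 0], [-0.35, 0.35, 0.85], 0],
  [[0, 0, 0], [-0.25, 0.35, 0.85], 0],
  [[0, 0, 0], [-0.2, 0.35, 0.85], 0],
  [[0, 0, 0], [-0.1, 0.35, 0.85], 0],
  [[0, 0, 0], [0, 0.35, 0.85], 0],
  [[0, 0, 0], [0, 0.35, 0.85], 0],
  [[0, 0, 0], [0.1, 0.35, 0.85], 0],
  [[0, 0, 0], [0.2, 0.35, 0.85], 0],
])

```text
clock: 19.45
tcp_pos: [0.5339, -0.0313, 0.1358]
orientation: [0.683, 0.183, 0.683, -0.183]
wrist_force: [-0.6, 0.2, 0.9]
finger_gap: 0.0109
```

```bash
python3 - <<'E'
from h import *
say(); snap("side","s13",220,145,170,150,4,0.6)
E
```

```text
19.45 [ 0.5339 -0.0313  0.1358] 
 [[ 4.000e-04  4.998e-01  8.662e-01]
 [-2.000e-04  8.662e-01 -4.998e-01]
 [-1.000e+00  1.000e-04  5.000e-04]] [-0.57  0.16  0.9 ] 0.0109 [-0.209  0.261 -0.173  1.136 -0.     0.315]
```

View pics/s13g.png

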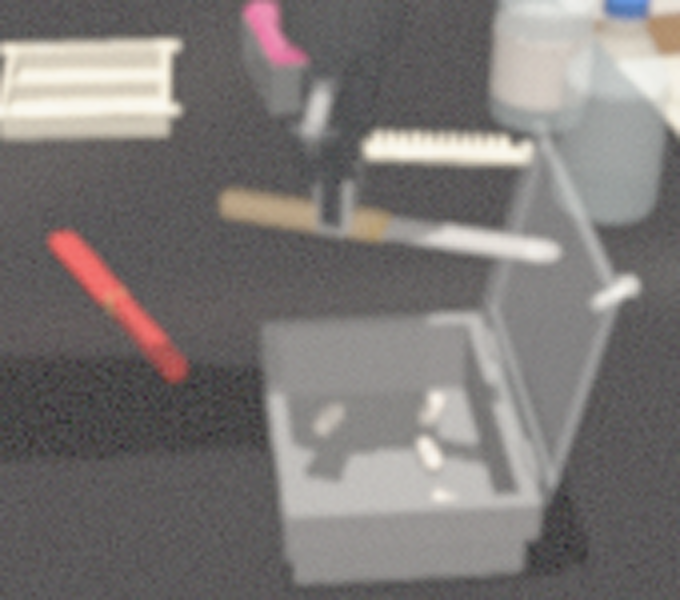

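The lid is upright or slightly past (side view, top edge at (355,180)). I'll retreat and lay the spatula back at its original spot, which is known to be clear.

```bash
python3 - <<'E'
from h import *
p=get_state()["tcp_pos"]
a,b=plan([([p[0]-.06,p[1]+.008,.12],down(-30),3,0),([.480,.30,.06],down(-14),12,0),([.4885,.339,.04],down(-14),3,0),([.4885,.339,.0],down(-14),2,0)])
E
```

```text
[ [[0.0,0.0,0.0],[0.51,-0.77,-1.87],0],
[[0.0,0.0,0.0],[0.51,-0.77,-1.86],0],
[[0.0,0.1,0.0],[0.51,-0.77,-1.87],0],
[[-1.3,0.0,0.0],[0.5,2.36,-1.31],0],
[[-1.4,0.0,0.0],[0.5,2.38,-1.26],0],
[[-1.3,0.0,0.0],[0.51,2.42,-1.2],0],
[[-1.3,0.0,0.0],[0.5,2.44,-1.15],0],
[[-1.4,0.0,0.0],[0.5,2.46,-1.09],0],
[[-1.3,0.0,0.0],[0.5,2.5,-1.03],0],
[[-1.3,0.0,0.0],[0.5,2.51,-0.97],0] ]
[ [[-1.4,0.0,0.0],[0.5,2.54,-0.91],0],
[[-1.3,0.0,0.0],[0.51,2.56,-0.86],0],
[[-1.3,0.0,0.0],[0.5,2.58,-0.79],0],
[[-1.4,0.0,0.0],[0.5,2.59,-0.74],0],
[[-1.3,0.0,0.0],[0.5,2.61,-0.67],0],
[[0.0,0.0,0.0],[0.67,1.33,-0.04],0],
[[0.0,0.0,0.0],[0.67,1.33,-0.04],0],
[[0.0,0.0,0.0],[0.66,1.33,-0.04],0],
[[0.0,0.0,0.0],[2.0,0.0,0.0],0],
[[0.0,0.0,0.0],[2.0,0.0,0.0],0] ]
end [0.4885 0.339  0.    ] maxturn 1.4 maxshift 2.749709075520536
```

Call:
step_arm([
  [[0, 0, 0], [0.5, -0.8, -1.9], 0],
  [[0, 0, 0], [0.5, -0.8, -1.9], 0],
  [[0, 0, 0], [0.5, -0.7, -1.8], 0],
  [[-1.3, 0, 0], [0.5, 2.35, -1.3], 0],
  [[-1.4, 0, 0], [0.5, 2.4, -1.25], 0],
  [[-1.3, 0, 0], [0.5, 2.4, -1.2], 0],
  [[-1.3, 0, 0], [0.5, 2.45, -1.15], 0],
  [[-1.4, 0, 0], [0.5, 2.45, -1.1], 0],
  [[-1.3, 0, 0], [0.5, 2.5, -1.05], 0],
  [[-1.3, 0, 0], [0.5, 2.5, -1], 0],
])

```text
clock: 20.5
tcp_pos: [0.4754, 0.1668, 0.0856]
orientation: [0.696, 0.127, 0.696, -0.127]
wrist_force: [0.0, -0.1, -1.1]
finger_gap: 0.0109
```

Call:
step_arm([
  [[-1.4, 0, 0], [0.5, 2.55, -0.9], 0],
  [[-1.3, 0, 0], [0.5, 2.55, -0.85], 0],
  [[-1.3, 0, 0], [0.5, 2.6, -0.8], 0],
  [[-1.4, 0, 0], [0.5, 2.6, -0.75], 0],
  [[-1.3, 0, 0], [0.5, 2.6, -0.65], 0],
  [[0, 0, 0], [0.6, 1.3, 0], 0],
  [[0, 0, 0], [0.6, 1.3, 0], 0],
  [[0, 0, 0], [0.6, 1.3, 0], 0],
  [[0, 0, 0], [1.5, 0, 0], 0],
  [[0, 0, 0], [1.5, 0, 0], 0],
])

```text
clock: 21.5
tcp_pos: [0.4878, 0.3387, 0.0123]
orientation: [0.702, 0.086, 0.702, -0.086]
wrist_force: [-1.3, -0.2, -1.4]
finger_gap: 0.011
```

```bash
python3 - <<'E'
from h import *
say(); snap("side","s14",220,115,180,180,3.3,0.6)
E
```

```text
21.5 [0.4878 0.3387 0.0123] 
 [[ 8.000e-04  2.422e-01  9.702e-01]
 [ 1.000e-04  9.702e-01 -2.422e-01]
 [-1.000e+00  3.000e-04  8.000e-04]] [-1.3  -0.16 -1.38] 0.011 [ 0.472  0.462 -0.201  0.907 -0.     0.717]
```

View pics/s14g.png

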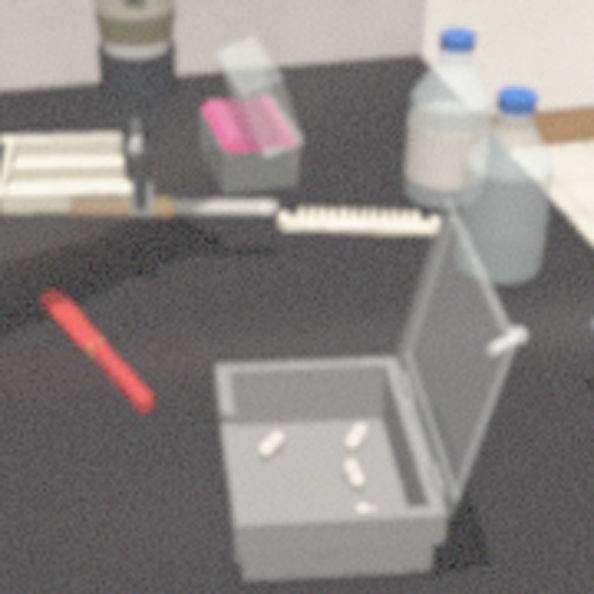

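The lid stays open past upright. I'll lower the spatula to the bench and release it.

Call:
step_arm([
  [[0, 0, 0], [1, 0, 0], 0],
  [[0, 0, 0], [1, 0, 0], 0],
  [[0, 0, 0], [0.8, 0, 0], 0],
  [[0, 0, 0], [0.6, 0, 0], 0],
  [[0, 0, 0], [0.4, 0, 0], 0],
  [[0, 0, 0], [0.2, 0, 0], 0],
  [[0, 0, 0], [0, 0, 0], 0],
  [[0, 0, 0], [0, 0, 0], 2],
  [[0, 0, 0], [0, 0, 0], 4],
  [[0, 0, 0], [0, 0, 0], 4],
])

```text
clock: 22.55
tcp_pos: [0.4873, 0.3386, -0.0267]
orientation: [0.702, 0.086, 0.702, -0.086]
wrist_force: [0.4, -0.8, -0.9]
finger_gap: 0.04
```

Call:
step_arm([
  [[0, 0, 0], [0, 0, 0], 4],
  [[0, 0, 0], [0, 0, 0], 4],
  [[0, 0, 0], [-0.5, 0, 0], 4],
  [[0, 0, 0], [-1.5, 0, 0], 4],
  [[0, 0, 0], [-3, 0, 0], 4],
  [[0, 0, 0], [-4, 0, 0], 4],
  [[0, 0, 0], [-4, 0, 0], 6],
  [[0, 0, 0], [-4, 0, 0], 8.5],
  [[0, 0, 0], [-1, 0, 0], 8.5],
  [[0, 0, 0], [0, 0, 0], 8.5],
])

```text
clock: 23.55
tcp_pos: [0.4884, 0.3392, 0.1555]
orientation: [0.703, 0.087, 0.7, -0.085]
wrist_force: [0.4, 0.0, -0.9]
finger_gap: 0.0851
```

```bash
python3 - <<'E'
from h import *
say(); snap("side","s15",220,115,180,180,3.3,0.6); snap("top","t15",180,140,210,120,3.8,0.6)
E
```

```text
23.55 [0.4884 0.3392 0.1555] 
 [[ 0.0046  0.2416  0.9704]
 [ 0.0022  0.9704 -0.2416]
 [-1.      0.0033  0.0039]] [ 0.43  0.   -0.87] 0.0851 [ 0.472  0.36   0.015  1.22  -0.     0.716]
```

View pics/s15g.png

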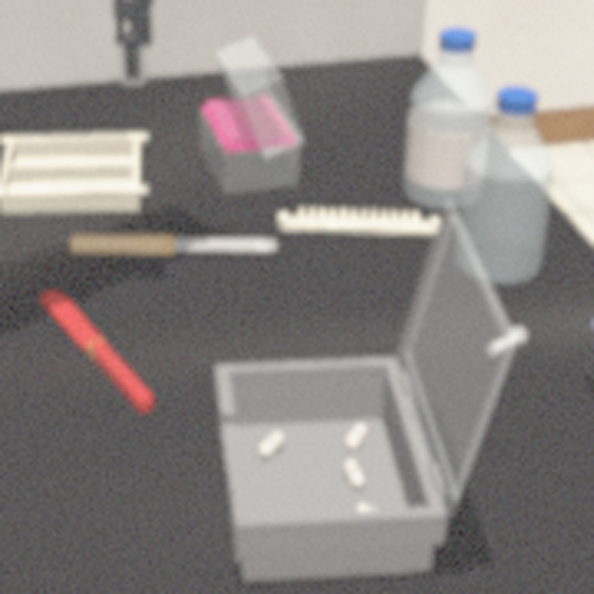

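View pics/t15g.png

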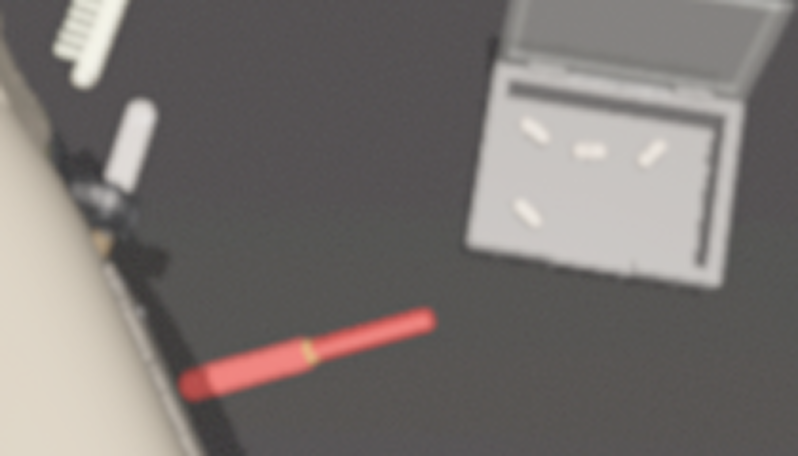

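The spatula lies flat at its original place and is released. Now I'll refit the box pose and estimate the lid angle.

```bash
python3 - <<'E'
from h import *
crop("pics/t15.png","pics/t15b.png",295,120,110,105,7)
crop("pics/s15.png","pics/s15b.png",275,165,115,130,5)
E
```

```text
(no output)
```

View pics/t15b.png

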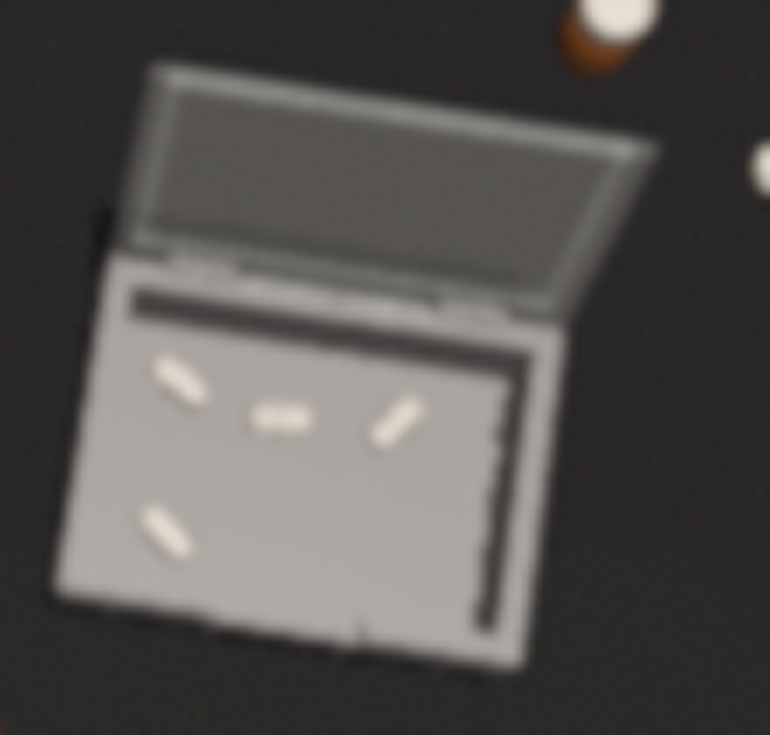

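View pics/s15b.png

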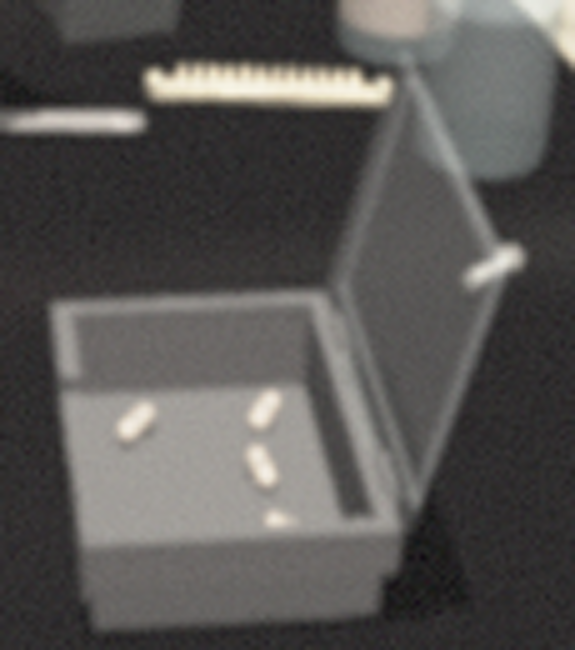

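```bash
python3 - <<'E'
from h import *
from scipy.optimize import least_squares
def px(p,ox,oy,s): return np.array([(p[0]+.5)/s-.5+ox,(p[1]+.5)/s-.5+oy])
obs=[]
W,H=.075,.1
for p,l in [((112,253),(W,H)),((568,320),(W,-H)),((522,668),(-W,-H)),((55,597),(-W,H))]: obs.append(("top",px(p,295,120,7),("r",*l)))
for p,l in [((155,65),H),((658,143),-H)]: obs.append(("top",px(p,295,120,7),("l",l)))
for p,l in [((52,303),(-W,H)),((80,550),(-W,-H))]: obs.append(("side",px(p,275,165,5),("r",*l)))
for p,l in [((405,60),H),((502,250),-H)]: obs.append(("side",px(p,275,165,5),("l",l)))
def pt(x,k):
    if k[0]=="r": a,b,z=k[1],k[2],.06
    else: r=.15; a,b,z=.075-r*np.cos(x[3]),k[1],.06+r*np.sin(x[3])
    c,s=np.cos(x[2]),np.sin(x[2]); return [x[0]+c*a-s*b,x[1]+s*a+c*b,z]
f=least_squares(lambda x:np.ravel([w2px(c,pt(x,k))-q for c,q,k in obs]),[.557,-.0765,-.134,1.7],loss="soft_l1")
print(f.x,np.degrees(f.x[2])); print(np.round(np.ravel([w2px(c,pt(f.x,k))-q for c,q,k in obs]),1))
E
```

```text
[ 0.55691588 -0.07775308 -0.13812152  1.79406398] -7.913780312184548
[ 0.2  1.1 -0.7  1.8 -0.2 -0.5  0.9 -1.1 -0.2  0.7 -0.2  0.9 -0.1 -0.
  0.4 -0.8  0.3 -1.6  0.9  3.2]
```

The box hasn't moved (0.557, -0.077, yaw -7.8°), and the lid is at about 1.79 rad. Next, go over the left rim.

```bash
python3 - <<'E'
from h import *
q=[.5699,.0171]
plan([([*q,.12],down(-7.8),10,5.0)])
E
```

```text
[ [[-0.6,0.0,0.0],[0.32,-2.91,1.59],5.0],
[[-0.6,0.0,0.0],[0.32,-2.93,1.55],5.0],
[[-0.7,0.0,0.0],[0.32,-2.95,1.53],5.0],
[[-0.6,0.0,0.0],[0.32,-2.96,1.49],5.0],
[[-0.6,0.0,0.0],[0.32,-2.98,1.46],5.0],
[[-0.6,0.0,0.0],[0.32,-2.99,1.42],5.0],
[[-0.6,0.0,0.0],[0.32,-3.01,1.4],5.0],
[[-0.6,0.0,0.0],[0.32,-3.03,1.36],5.0],
[[-0.7,-0.1,0.0],[0.32,-3.03,1.33],5.0],
[[-0.6,0.0,0.1],[0.32,-3.06,1.3],5.0] ]
end [0.5699 0.0171 0.12  ] maxturn 0.7071067811865475 maxshift 3.3400598797027574
```

Call:
step_arm([
  [[-0.6, 0, 0], [0.2, -2.9, 1.6], 5],
  [[-0.6, 0, 0], [0.2, -2.95, 1.55], 5],
  [[-0.7, 0, 0], [0.2, -2.95, 1.55], 5],
  [[-0.6, 0, 0], [0.2, -2.95, 1.5], 5],
  [[-0.6, 0, 0], [0.2, -3, 1.45], 5],
  [[-0.6, 0, 0], [0.2, -3, 1.4], 5],
  [[-0.6, 0, 0], [0.2, -3, 1.4], 5],
  [[-0.6, 0, 0], [0.2, -3.05, 1.35], 5],
  [[-0.7, 0, 0], [0.2, -3.05, 1.35], 5],
  [[-0.6, 0, 0], [0.2, -3.05, 1.3], 5],
])

```text
clock: 24.65
tcp_pos: [0.5691, 0.0156, 0.1301]
orientation: [0.704, 0.048, 0.707, -0.048]
wrist_force: [0.1, 0.0, -0.4]
finger_gap: 0.0499
```

```bash
python3 - <<'E'
from h import *
say(); snap("side","s16",250,130,150,165,3.6,0.6)
plan([([.5699,.0171,.05],down(-7.8),6,5.0),([.5699,.0171,.02],down(-7.8),4,5.0)])
E
```

```text
24.65 [0.5691 0.0156 0.1301] 
 [[-4.500e-03  1.351e-01  9.908e-01]
 [ 4.000e-04  9.908e-01 -1.351e-01]
 [-1.000e+00 -2.000e-04 -4.500e-03]] [ 0.14  0.03 -0.36] 0.0499 [-0.113  0.333 -0.088  1.154 -0.     0.022]
[ [[0.0,0.0,0.0],[1.33,0.1,-0.02],5.0],
[[-0.1,-0.1,0.1],[1.33,0.11,-0.03],5.0],
[[0.0,0.0,0.0],[1.33,0.1,-0.02],5.0],
[[0.0,0.0,0.0],[1.33,0.1,-0.03],5.0],
[[0.0,0.0,0.0],[1.33,0.1,-0.02],5.0],
[[-0.1,-0.1,0.1],[1.32,0.1,-0.02],5.0],
[[0.0,0.0,0.0],[0.75,0.0,0.0],5.0],
[[0.0,0.0,0.0],[0.75,0.0,0.0],5.0],
[[0.0,0.0,0.0],[0.75,0.0,0.0],5.0],
[[0.0,0.0,0.0],[0.75,0.0,-0.01],5.0] ]
end [0.5699 0.0171 0.02  ] maxturn 0.17320508075688776 maxshift 1.3348782716038192
```

View pics/s16g.png

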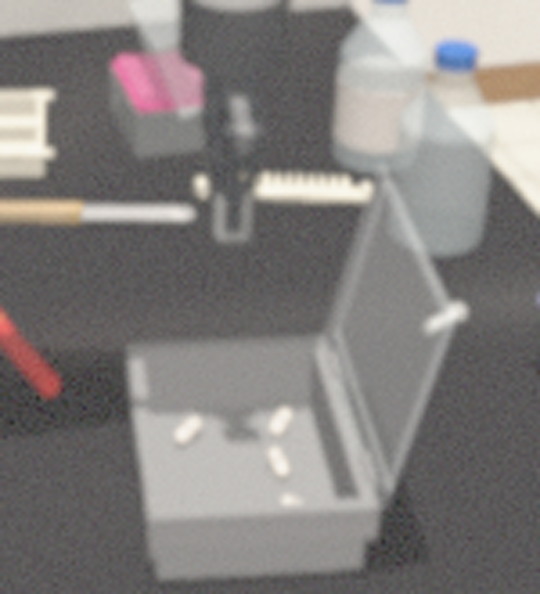

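Call:
step_arm([
  [[0, 0, 0], [1.3, 0.1, 0], 5],
  [[0, -0.3, 0], [1.3, 0, 0], 5],
  [[0, 0, 0], [1.3, 0, 0], 5],
  [[0, 0, 0], [1.3, 0, 0], 5],
  [[0, 0, 0], [1.3, 0, 0], 5],
  [[0, 0, 0], [1.3, 0, 0], 5],
  [[0, 0, 0], [0.8, 0, 0], 5],
  [[0, 0, 0], [0.8, 0, 0], 5],
  [[0, 0, 0], [0.8, 0, 0], 5],
  [[0, 0, 0], [0, 0, 0], 5],
])

```text
clock: 25.7
tcp_pos: [0.5705, 0.0178, 0.0298]
orientation: [0.707, 0.048, 0.704, -0.048]
wrist_force: [-1.0, 0.0, -0.6]
finger_gap: 0.0497
```

```bash
python3 - <<'E'
from h import *
say(); snap("side","s17",275,170,100,100,6,0.55);snap("top","t17",290,120,110,105,5,0.55)
E
```

```text
25.7 [0.5705 0.0178 0.0298] 
 [[ 3.700e-03  1.355e-01  9.908e-01]
 [-6.000e-04  9.908e-01 -1.355e-01]
 [-1.000e+00 -1.000e-04  3.700e-03]] [-1.02  0.04 -0.62] 0.0497 [-0.109  0.404 -0.246  0.917 -0.     0.027]
```

View pics/s17g.png

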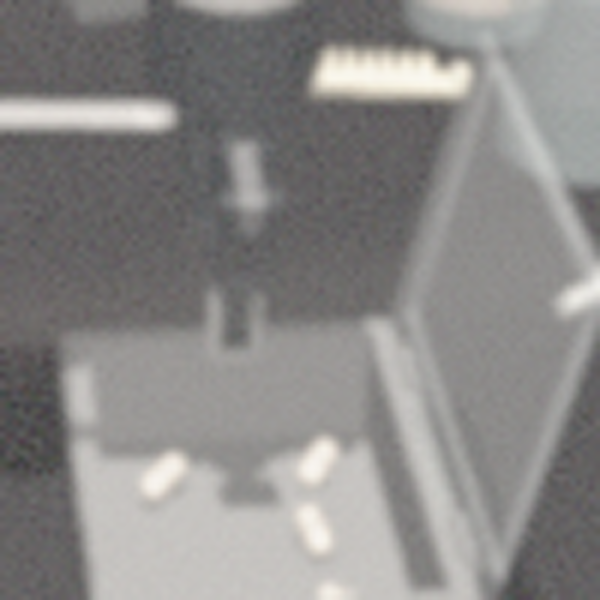

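View pics/t17g.png

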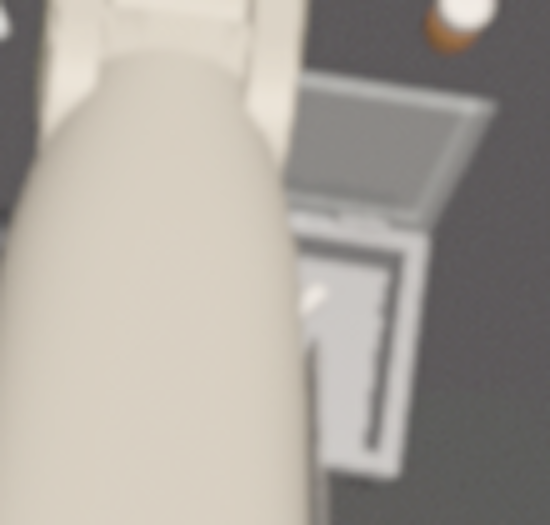

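The inner finger is inside the left wall and the outer one beyond it. I'll go down and pinch.

Call:
step_arm([
  [[0, 0, 0], [0.6, -0.1, 0], 5],
  [[0, 0, 0], [0.6, 0, 0], 5],
  [[0, 0, 0], [0.5, 0, 0], 5],
  [[0, 0, 0], [0.5, 0, 0], 5],
  [[0, 0, 0], [0, 0, 0], 4],
  [[0, 0, 0], [0, 0, 0], 3],
  [[0, 0, 0], [0, 0, 0], 2],
  [[0, 0, 0], [0, 0, 0], 1],
  [[0, 0, 0], [0, 0, 0], 0],
  [[0, 0, 0], [0, 0, 0], 0],
], force=60)

```text
clock: 26.8
tcp_pos: [0.5714, 0.0167, 0.0093]
orientation: [0.708, 0.048, 0.703, -0.048]
wrist_force: [-1.0, -1.0, 2.6]
finger_gap: 0.0085
```

Call:
step_arm([
  [[0, 0, 0], [0, 0, 0], 0],
  [[0, 0, 0], [0, 0, 0], 0],
  [[0, 0, 0], [0, 0, 0], 0],
  [[0, 0, 0], [0, 0, 0], 0],
  [[0, 0, 0], [0, 0, 0], 0],
  [[0, 0, 0], [0, 0, 0], 0],
  [[0, 0, 0], [0, 0, 0], 0],
  [[0, 0, 0], [0, 0, 0], 0],
  [[0, 0, 0], [0, 0, 0], 0],
  [[0, 0, 0], [0, 0, 0], 0],
], force=110)

```text
clock: 27.8
tcp_pos: [0.5715, 0.0167, 0.0095]
orientation: [0.708, 0.048, 0.703, -0.048]
wrist_force: [-1.6, -0.6, 6.1]
finger_gap: 0.0069
```

```bash
python3 - <<'E'
from h import *
say(); snap("side","s18",275,170,100,125,5,0.55)
E
```

```text
27.8 [0.5715 0.0167 0.0095] 
 [[ 6.100e-03  1.357e-01  9.907e-01]
 [-1.000e-03  9.908e-01 -1.357e-01]
 [-1.000e+00 -1.000e-04  6.200e-03]] [-1.57 -0.57  6.05] 0.0069 [-0.111  0.424 -0.272  0.869 -0.     0.025]
```

View pics/s18g.png

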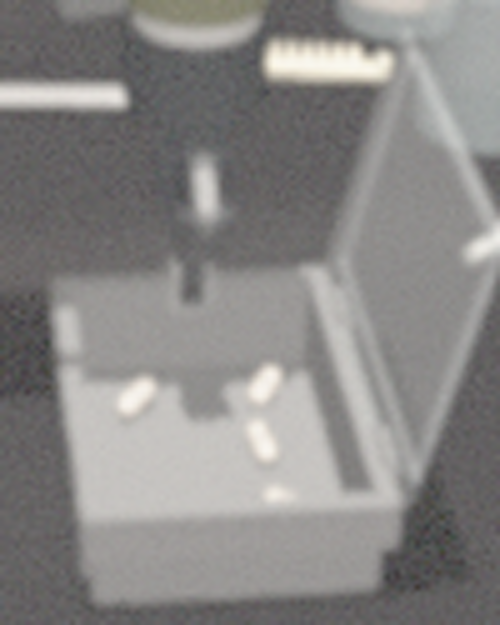

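Pinched. The gap reads 6.9 mm, offset by about 3 mm just as it was on the 14 mm grip. I'll plan the tilt about the front right bottom corner with a 3 mm lift, first half only.

```bash
cat > tilt.py <<'E'
from h import *
import sys
def tilt(total,n,lift,yaw=-7.8,ctr=(.557,-.077),C=None,az=45):
    st=get_state(); p=np.array(st["tcp_pos"]); Rm=q2R(st["orientation"])
    y=np.radians(yaw); c,s=np.cos(y),np.sin(y); Rz=np.array([[c,-s,0],[s,c,0],[0,0,1]])
    if C is None: C=np.array([*ctr,0])+Rz@np.array([-.069,-.094,0])
    al=np.radians(az); d=np.array([-np.cos(al),-np.sin(al),0]); a=Rz@np.array([-d[1],d[0],0])
    segs=[]
    for k in range(1,n+1):
        Q=R.from_rotvec(a*np.radians(total)*k/n).as_matrix()
        segs.append((C+Q@(p-C)+np.array([0,0,lift*k/n]),Q@Rm,1,0))
    print("C",C); plan(segs)
E
python3 - <<'E'
from tilt import *
tilt(15,10,.004)
E
```

```text
C [ 0.47588114 -0.16076592  0.        ]
[ [[0.0,-1.1,1.1],[-0.52,-0.02,-0.02],0],
[[0.0,-1.0,1.0],[-0.52,-0.02,-0.02],0],
[[0.0,-1.1,1.1],[-0.52,-0.02,-0.01],0],
[[0.0,-1.0,1.0],[-0.52,-0.02,-0.02],0],
[[0.0,-1.1,1.1],[-0.52,-0.02,-0.02],0],
[[0.0,-1.1,1.1],[-0.52,-0.02,-0.01],0],
[[0.0,-1.0,1.0],[-0.52,-0.02,-0.02],0],
[[0.1,-1.1,1.1],[-0.52,-0.02,-0.01],0],
[[0.0,-1.0,1.0],[-0.52,-0.01,-0.01],0],
[[0.0,-1.1,1.1],[-0.52,-0.02,-0.02],0] ]
end [0.5646 0.0114 0.0607] maxturn 1.5588457268119897 maxshift 0.5207686626516616
```

Call:
step_arm([
  [[0, -1.1, 1.1], [-0.52, 0, 0], 0],
  [[0, -1, 1], [-0.52, 0, 0], 0],
  [[0, -1.1, 1.1], [-0.52, 0, 0], 0],
  [[0, -1, 1], [-0.52, 0, 0], 0],
  [[0, -1.1, 1.1], [-0.52, 0, 0], 0],
  [[0, -1.1, 1.1], [-0.52, 0, 0], 0],
  [[0, -1, 1], [-0.52, -0.1, -0.1], 0],
  [[0, -1.1, 1.1], [-0.52, 0, 0], 0],
  [[0, -1, 1], [-0.52, 0, 0], 0],
  [[0, -1.1, 1.1], [-0.52, 0, 0], 0],
])

```text
clock: 28.85
tcp_pos: [0.5648, 0.0123, 0.0605]
orientation: [0.771, 0.108, 0.627, 0.014]
wrist_force: [-0.3, -0.2, -4.2]
finger_gap: 0.0069
```

```bash
python3 - <<'E'
from h import *
say(); snap("side","s19",255,150,140,150,5,0.55)
E
```

```text
28.85 [0.5648 0.0123 0.0605] 
 [[ 0.2126  0.115   0.9703]
 [ 0.1569  0.9761 -0.1501]
 [-0.9644  0.1842  0.1895]] [-0.28 -0.19 -4.15] 0.0069 [-0.244  0.218 -0.468  0.712  0.205 -0.091]
```

View pics/s19g.png

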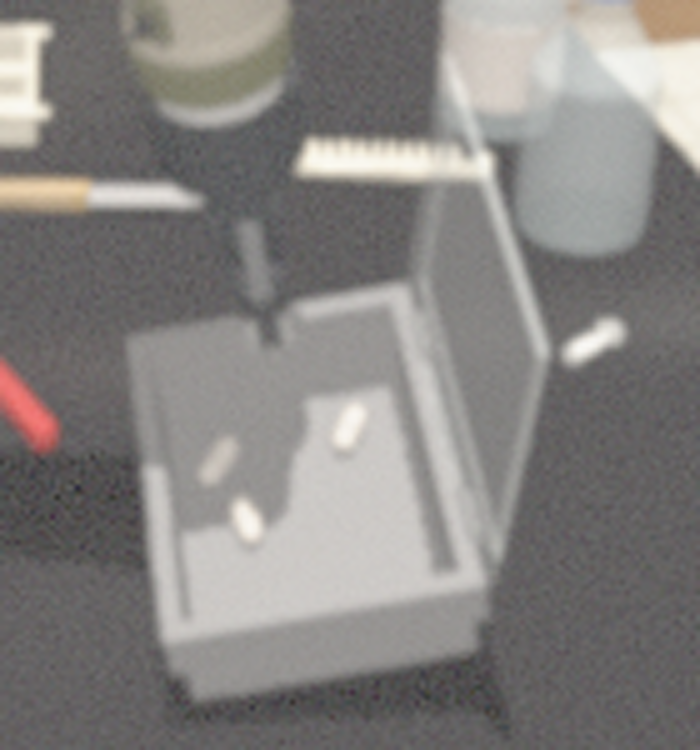

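It's tilted about 15°, the box is following rigidly and the bars are already sliding. Now the second half.

```bash
python3 - <<'E'
from tilt import *
tilt(23,15,-.002,C=np.array([.4759,-.1608,.004]))
E
```

```text
C [ 0.4759 -0.1608  0.004 ]
[ [[0.0,-1.1,1.1],[-0.48,-0.02,-0.02],0],
[[0.0,-1.1,1.1],[-0.48,-0.03,-0.02],0],
[[0.0,-1.1,1.0],[-0.48,-0.02,-0.03],0],
[[0.0,-1.0,1.1],[-0.47,-0.03,-0.02],0],
[[0.0,-1.1,1.1],[-0.48,-0.03,-0.02],0],
[[0.0,-1.1,1.1],[-0.48,-0.02,-0.03],0],
[[0.0,-1.1,1.1],[-0.48,-0.03,-0.02],0],
[[0.0,-1.1,1.1],[-0.48,-0.02,-0.02],0],
[[0.1,-1.1,1.0],[-0.48,-0.03,-0.03],0],
[[0.0,-1.1,1.1],[-0.48,-0.03,-0.02],0] ]
[ [[0.0,-1.0,1.1],[-0.48,-0.03,-0.03],0],
[[0.0,-1.1,1.1],[-0.48,-0.02,-0.02],0],
[[0.0,-1.1,1.1],[-0.48,-0.03,-0.03],0],
[[0.0,-1.1,1.1],[-0.48,-0.03,-0.02],0],
[[0.0,-1.1,1.0],[-0.48,-0.03,-0.03],0] ]
end [ 0.5355 -0.01    0.1227] maxturn 1.5556349186104046 maxshift 0.48187135212627036
```

Call:
step_arm([
  [[0, -1.1, 1.1], [-0.48, -0.02, -0.02], 0],
  [[0, -1.1, 1.1], [-0.48, -0.03, -0.02], 0],
  [[0, -1.1, 1.1], [-0.48, -0.02, -0.03], 0],
  [[0, -1.1, 1.1], [-0.48, -0.03, -0.02], 0],
  [[0, -1.1, 1.1], [-0.48, -0.03, -0.02], 0],
  [[0, -1.1, 1.1], [-0.48, -0.02, -0.03], 0],
  [[0, -1.1, 1.1], [-0.48, -0.03, -0.02], 0],
  [[0, -1.1, 1.1], [-0.48, -0.02, -0.02], 0],
  [[0, -1.1, 1], [-0.48, -0.03, -0.03], 0],
  [[0, -1.1, 1.1], [-0.48, -0.03, -0.02], 0],
])

```text
clock: 29.9
tcp_pos: [0.5478, -0.0008, 0.1034]
orientation: [0.823, 0.168, 0.537, 0.076]
wrist_force: [0.2, -0.7, -5.4]
finger_gap: 0.0071
```

```bash
python3 - <<'E'
from h import *
say(); snap("side","s20",245,140,150,160,4.6,0.55)
E
```

```text
29.9 [ 0.5478 -0.0008  0.1034] 
 [[ 0.4106  0.0555  0.9101]
 [ 0.306   0.9319 -0.1949]
 [-0.8589  0.3585  0.3657]] [ 0.17 -0.74 -5.41] 0.0071 [-0.438  0.057 -0.65   0.59   0.468 -0.237]
```

View pics/s20g.png

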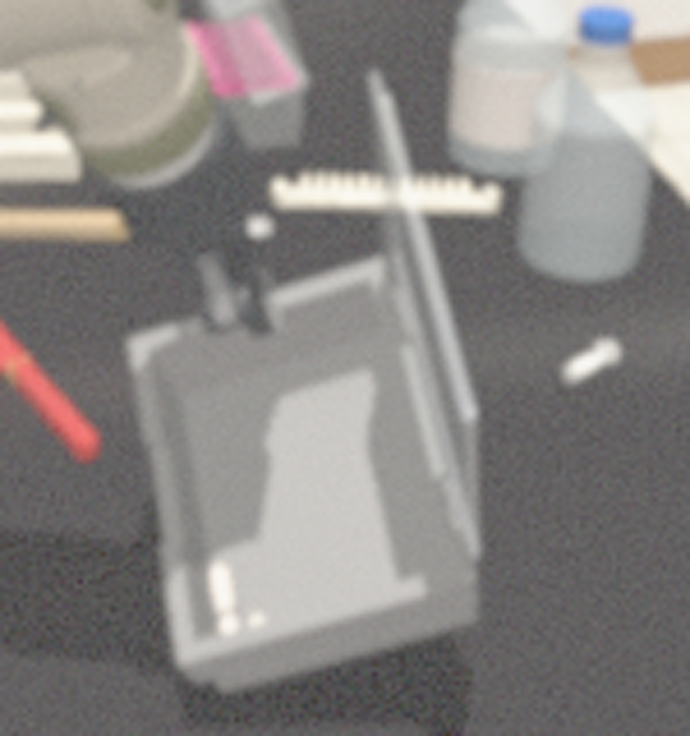

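The tilt is 30.8° and the bars are gathering in the front right corner. I'll add 5° and let things settle.

Call:
step_arm([
  [[0, -1.1, 1.1], [-0.48, -0.02, -0.02], 0],
  [[0, -1.1, 1.1], [-0.48, -0.03, -0.03], 0],
  [[0, -1.1, 1.1], [-0.48, -0.03, -0.02], 0],
  [[0, 0, 0], [0, 0, 0], 0],
  [[0, 0, 0], [0, 0, 0], 0],
  [[0, 0, 0], [0, 0, 0], 0],
  [[0, 0, 0], [0, 0, 0], 0],
  [[0, 0, 0], [0, 0, 0], 0],
  [[0, 0, 0], [0, 0, 0], 0],
  [[0, 0, 0], [0, 0, 0], 0],
])

```text
clock: 30.95
tcp_pos: [0.5412, -0.0057, 0.1147]
orientation: [0.835, 0.185, 0.509, 0.095]
wrist_force: [-0.2, -0.8, -4.9]
finger_gap: 0.0069
```

```bash
python3 - <<'E'
from h import *
say(); snap("side","s21",250,140,130,160,4.6,0.55); snap("top","t21",290,110,120,110,6,0.55)
cv2.imwrite("pics/s21f.png",cv2.imread("pics/s21.png"))
E
```

```text
30.95 [ 0.5412 -0.0057  0.1147] 
 [[ 0.4633  0.0307  0.8857]
 [ 0.3467  0.9135 -0.213 ]
 [-0.8156  0.4057  0.4126]] [-0.21 -0.79 -4.88] 0.0069 [-0.506  0.024 -0.695  0.569  0.556 -0.29 ]
```

View pics/s21g.png

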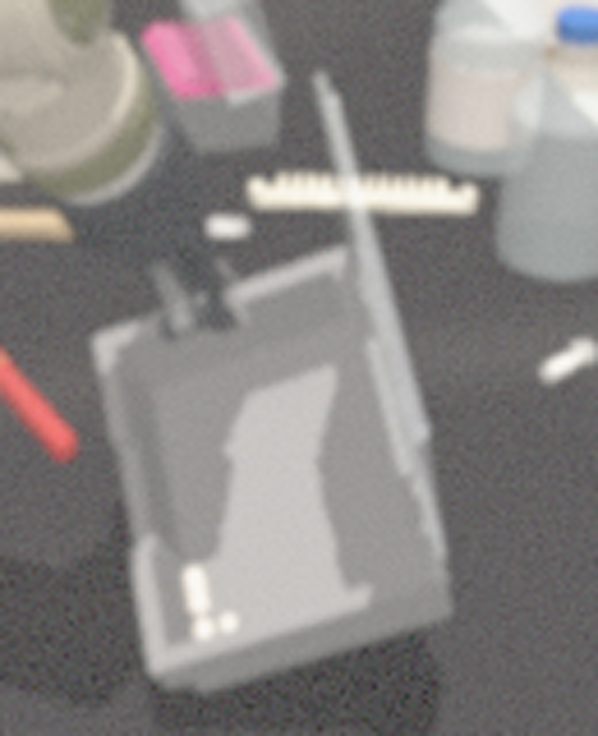

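View pics/t21g.png

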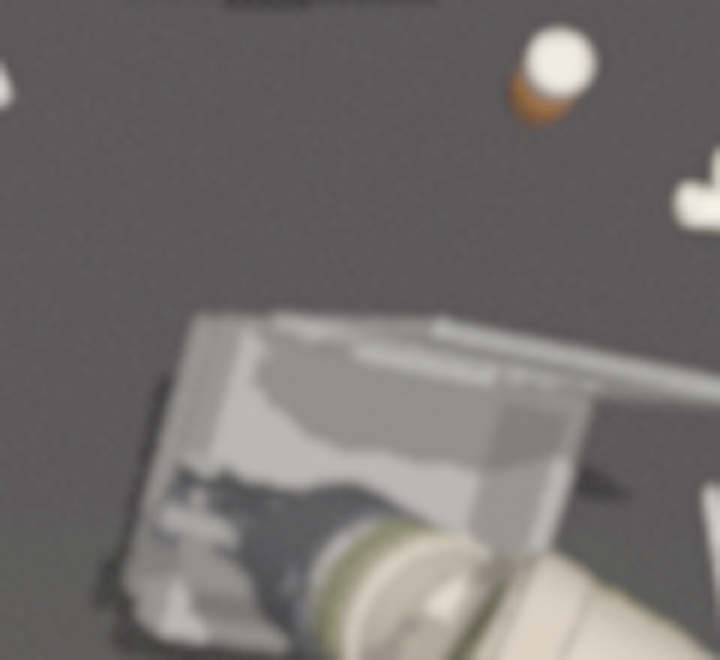

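View pics/s21.png

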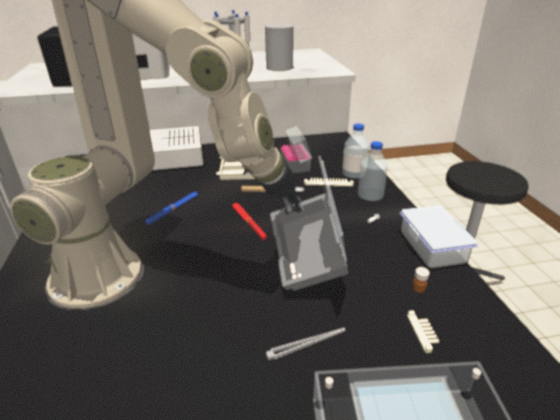

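```bash
python3 - <<'E'
from h import *
pg=np.array([.5715,.0167,.0095]); Rg=np.array([[6.1e-3,.1357,.9907],[-1e-3,.9908,-.1357],[-1,-1e-4,6.2e-3]])
st=get_state(); p=st["tcp_pos"]; Rm=q2R(st["orientation"]); Q=Rm@Rg.T
y=np.radians(-7.8); Rz=R.from_euler("z",y).as_matrix()
W=lambda b: p+Q@(np.array([.557,-.077,0])+Rz@np.array(b)-pg)
print("tilt",np.degrees(np.arccos(Q[2,2])))
im=cv2.imread("pics/s21.png"); x0,y0,s=250,140,5
g=cv2.resize(np.clip((im/255.)**.55*255,0,255).astype(np.uint8)[y0:y0+160,x0:x0+120],None,fx=s,fy=s,interpolation=cv2.INTER_CUBIC)
def dot(b,col):
    u=w2px("side",W(b)); cv2.circle(g,tuple(int(v) for v in (u-[x0,y0])*s+s/2),4,col,-1); return u.round(1)
for n,b in dict(corner=(-.065,-.09,.01),FR0=(-.069,-.094,0),BL0=(.069,.094,0)).items(): print(n,W(b).round(3),dot(b,(0,0,255)))
for b in [(-.075,-.1,.06),(-.075,.1,.06),(.075,.1,.06),(.075,-.1,.06)]: dot(b,(0,255,0))
for th,col in ((1.79,(255,0,0)),(1.4,(0,255,255))):
  for yy in (.1,-.1): dot((.075-.15*np.cos(th),yy,.06+.15*np.sin(th)),col)
for t in np.linspace(0,np.pi/2,7): dot((-.065+.08*np.cos(t),-.09+.08*np.sin(t),.01),(255,0,255))
cv2.imwrite("pics/s21m.png",g)
E
```

```text
tilt 35.10158737030256
corner [ 0.476 -0.161  0.013] [293.4 286.8]
FR0 [ 0.477 -0.16   0.002] [293.6 290.1]
BL0 [ 0.605 -0.017  0.134] [330.  206.9]
```

View pics/s21m.png

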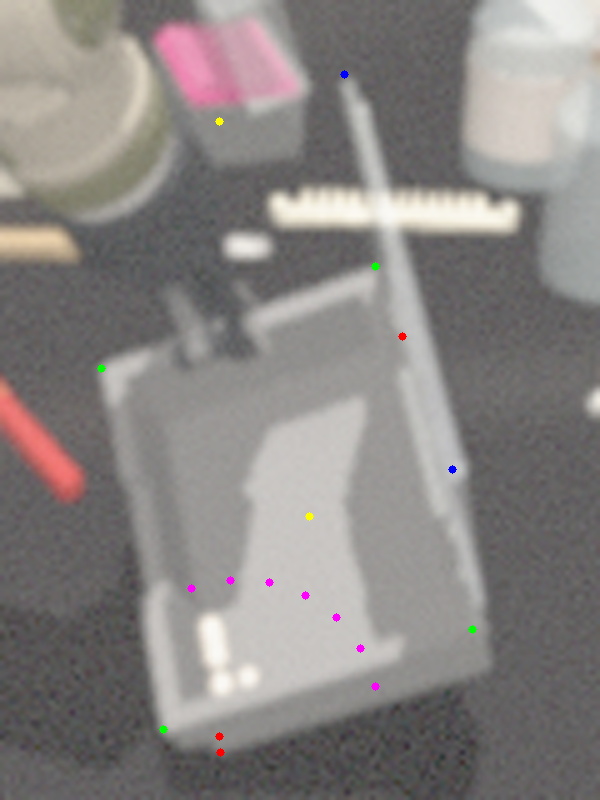

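```bash
python3 - <<'E'
from h import *
pg=np.array([.5715,.0167,.0095]); Rg=np.array([[6.1e-3,.1357,.9907],[-1e-3,.9908,-.1357],[-1,-1e-4,6.2e-3]])
st=get_state(); p=st["tcp_pos"]; Rm=q2R(st["orientation"]); Q=Rm@Rg.T
Rz=R.from_euler("z",np.radians(-7.8)).as_matrix()
W=lambda b: p+Q@(np.array([.557,-.077,0])+Rz@np.array(b)-pg)
im=cv2.imread("pics/t21.png"); x0,y0,s=300,150,7
g=cv2.resize(np.clip((im/255.)**.5*255,0,255).astype(np.uint8)[y0:y0+80,x0:x0+110],None,fx=s,fy=s,interpolation=cv2.INTER_CUBIC)
def dot(b,col):
    u=w2px("top",W(b)); cv2.circle(g,tuple(int(v) for v in (u-[x0,y0])*s+s/2),4,col,-1); return u.round(1)
print(dot((-.065,-.09,.01),(0,0,255)))
for x in (.065,.045,.025,.015,0,-.02,-.04): dot((x,-.09,.004),(0,255,0)); dot((x,-.084,.016),(255,255,0))
cv2.imwrite("pics/t21m.png",g)
E
```

```text
[363.9 214.7]
```

View pics/t21m.png

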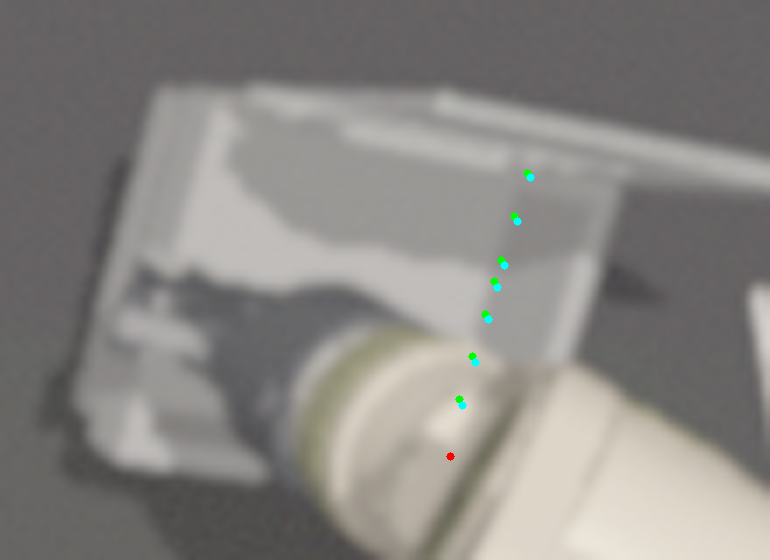

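The model overlay matches the picture. Tilt is 35°, lid about 1.8 rad, back left corner 134 mm up. No bar lies outside the 80 mm zone: the side view shows them at the corner, and the top view shows the right wall bare behind x ≈ 0. Handing in.

```bash
python3 - <<'E'
from h import *
st=get_state(); print(st["clock"],np.abs(st["qvel"]).max(),st["finger_gap"])
print(hand_in())
E
```

```text
31.05 0.0024305855418373925 0.006970349476285184
the job is handed in; nothing more can be done
None
```

I pried the lid up at the notch with the wooden spatula's blade, with no finger on the lid, and swung it past upright with the blade. The spatula went back flat on the bench where it came from. I then pinched the box by the middle of its left rim and tilted it towards its front right corner. I handed the job in still holding it there, at 31 s of the 72 s; no verdict is reported.

**Last checks**
- **Box:** tilted about 35° and still in the fingers. The back left corner is about 134 mm up. The bottom front right corner is at its starting place, about 2 mm off the bench by the model, so the fingers carry the weight (4–5 N at the wrist).
- **Lid:** open to about 1.8 rad.
- **Bars:** they are together in the front right corner. One bar and two bar ends show in the side view. The fourth is hidden behind the right rim. I judged it to be inside the 80 mm zone because the rest of the floor I could see was empty, including the right wall from the middle of the box back.
- **Spatula and other objects:** the spatula lies clear of the box. I saw nothing else on the bench shift in the pictures.

**What disagreed**
- **TCP reading:** the reported TCP lay about 30 mm beyond the real fingertips. My first two attempts to grip the spatula closed in the air above it. I corrected the height from the camera pictures and used that offset afterwards.
- **Finger gap:** it read about 3 mm too small on both things of known thickness (11 mm on the 14 mm grip, 7 mm on the 10 mm rim).

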